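# Return the reagent bottle through the one-way flap of the returns box

## Robot

A 6-joint arm with a two-finger parallel gripper is mounted at the origin on a cart in front of the work surface, level with it; the furniture and walls round the work are solid. World frame = base frame: x ahead of the robot, y to its left, z up, the work surface at z = 0. Lengths are in m, angles in rad, forces in N, time in s.
With the tool pointing down it reaches from about 0.25 to 0.775 m from the base axis. Payload 4 kg.
Tool frame: the origin (TCP) lies midway between the tips of the shut fingers; the grasp point (between the pads) lies 19 mm behind it (robot.tcp_to_grasp is the distance from the TCP to the grasp point, in m); z points along the fingers, x is the direction in which the jaws open and shut, and the axes are right-handed (so a half turn about z gives the same grasp; the last joint's range is limited). The gripper opens to 94 mm and grips with 3 to 60 N. Pads are 16 mm wide; open, the fingers measure 119 mm over their backs; the gripper's body (75 mm by 177 mm) begins 78 mm behind the grasp point.
Start: joints at [-1.251, 0.087, 1.371, -0, 1.684, -0.103], TCP at [0.226, -0.502, 0.206] pointing down, gripper open.
Joint ranges: [-3.1, 3.1], [-0.76, 2.03], [0.27, 2.55], [-1.08, 4.22], [0.17, 2.65], [-2.57, 2.57]. Speed limits (rad/s): [2.79, 2.79, 3.14, 3.14, 3.14, 3.14].

## Interface

Orientations are given as [roll, pitch, yaw] about the fixed x, y, z axes, in that order (R = Rz(yaw) Ry(pitch) Rx(roll)).
In Python, from bench import get_obs, vision, robot gives the robot as it stands.
- The arm moves only by the tool servo_tool, never from a script. Its argument "targets" is text: rows parted by semicolons, each of 7 numbers parted by spaces: the opening, from 0 (shut) to 1 (fully open), then the shift along the tool's x, y, z as a fraction of full scale, then the turn, a rotation vector about the tool's x, y, z as a fraction of full scale. A call has 1 to 12 rows; each row is the pose to reach, as a shift and turn from the pose commanded when the call began, along the tool's axes at that moment, turning the shorter way round; what a row does not reach only later rows make up. Full scale, the value 1, is 0.25 m for a shift and pi rad for a turn. A row lasts 1/12 s, in which the tool goes at most 41.7 mm and 7.16 degrees, less where a joint would pass 70% of its speed; a pose out of reach is approached as far as the arm can. A call with a number of a shift or a turn outside -1 to 1 is refused whole. A call with a gripper value outside its range is refused whole. The fingers move at their own pace and stop on an object; the grip force is fixed at half the most. Time passes only in rows, so rows that repeat a pose let the fingers close. It gives the time, the measured TCP pose, the force and the opening at its end, in the units of the state.
- get_obs(): the state, without advancing time (a new reading comes with each control period).
- vision.snapshot(name): name is "scene" or "top" or "wrist"; returns a dict with "image" (384x512x3 uint8, red, green, blue), "mtx" (3x3 intrinsics, pixels), "world_from_camera" (4x4, takes a point from camera to world coordinates); the wrist camera has in their place "T_tool_cam" (4x4, takes a point from camera to tool coordinates, whose origin is the TCP and whose axes are the tool frame's). Camera axes: x right, y down, z forward; pixel columns grow to the right and rows downward; lengths in m; the calibration is good to about 2 mm. A picture is of the moment at which its call begins: read the wrist's pose just before it. There is no depth.
- robot.close_job(): hands the job in, once; it reports no verdict.
The state is a dict: "time": time; "joint_positions": joint angles; "qvel": joint speeds; "joint_torque": joint torques, N m; "tool_pos": TCP position; "ee_rot": TCP orientation; "wrist_force": force on the tool from outside, world axes, zero at the start; "wrist_torque": the same for the moment, N m; "width": finger opening in m.
Only numpy, scipy, OpenCV 4.12 (cv2) and the standard library are available. Lean on these libraries where they do the work, as an engineer would, in place of code of your own. Each camera call takes 0.05 s, during which the arm holds its last target.

## Task

Return the blue-capped reagent bottle to the chemical returns box: swing the box's front tailgate open and lower it gently all the way down, without letting it drop. Then put the bottle in over the lowered tailgate and push it upright along the lane, through the sprung orange flap, far enough for the flap to swing fully shut behind it. Leave the tailgate down and the glassware and timer around it undisturbed.

Things in the scene. Friction and masses are not known exactly. Their poses are not given: they have to be found in the camera images.
- returns_box: Fixed chemical returns box: grey drip tray, clear walls, 242 x 106 x 125 mm. Origin on the bench under the lane's centre line, 4 mm before the shut orange flap. +x runs along the lane, inwards from the mouth; +y is left looking inwards; z up. Deck 30 mm above the bench, x = -50 to 188 mm, ended by the locked rear door. Lane walls at y = -37 and +37 mm; beyond the flap the left one is at +51 mm.
- lane_mouth (a point): Middle of the lane's mouth, on the deck (x = -30 mm in the box's frame). Lane 74 mm wide here; flared lead-in plates reach out to x = -47 mm.
- slot_start (a point): Mouth end of the slot in the clear 3 mm cover over the lane, at the cover's top, 125 mm above the bench. The slot is 52 mm wide, centred, open at the mouth and runs to the rear door (x = -30 to 188 mm): the bottle's neck runs in it while its cap stays above the cover, where it can be held all the way. The bottle's body cannot pass up or down through the slot, only in by the mouth.
- tailgate_hinge (a point): Middle of the tailgate's hinge line (x = -50 mm, 31.5 mm above the bench in the box's frame); the line is parallel to the box's y axis.
- tailgate (a joint): Tailgate angle, rad. 0: shut, leaning 0.14 rad inwards past upright against its stop, resting there by its weight. It opens outwards and down (towards the box's -x): upright at 0.14, fully down and level on its stop at 1.71. Unsprung, hardly damped, 0.16 kg: past upright it falls if let go.
- tailgate_bar (a point): Middle of the round yellow bar of the tailgate's bail handle: 9 mm thick, 60 mm free between its bent legs, parallel to the hinge. 128 mm from the hinge along the panel, 6 mm to the panel's inner side; 38 mm beyond the panel's end, the gap is free for a finger. Shut: 157 mm above the bench; fully down: 37 mm above it, x = -178 mm in the box's frame.
- landing (a point): Middle of the tailgate panel's inner face, 46 mm from the hinge. Panel 76 mm wide, 5 mm thick, from 3 to 89 mm from the hinge. When down, this face is a level landing 31.5 mm above the bench (1.5 mm above the deck), on which the bottle can stand.
- gate_flap (a joint): Angle of the orange one-way flap, rad. 0: shut across the lane on its stop, which it cannot pass outwards; grows to 1.5 as it swings inwards (box's +x) to the left wall. A torsion spring shuts it (0.045 N m shut, 0.12 wide open).
- flap_pin (a point): Foot of the orange flap's upright pin, on the deck (x = 4, y = 44 mm in the box's frame). The flap reaches 72 mm from the pin and stands 8 to 84 mm above the deck, below the cover.
- store (a point): Point on the deck in the middle of the store behind the flap, x = 125 mm in the box's frame, a good final place for the bottle's underside. The flap can swing fully shut freely once the bottle's axis is past about x = 105 mm; at 156 mm the bottle meets the rear door.
- bottle: Glass reagent bottle with blue screw cap, upright and loose on the bench; 131 mm high, about 0.3 kg. Origin at the centre of its underside, z up. Body 64 mm across up to 82 mm, then a neck of about 38 mm, then the cap, 48 mm across, from 107 to 130 mm, which does not turn and can be gripped from above.
- beaker: Empty glass beaker, about 75 mm wide and 82 mm high, a bystander; origin at the centre of its underside.
- cylinder: Slim measuring cylinder with a blue foot, 184 mm high, a bystander; origin at the centre of its underside.
- timer: Black wind-up bench timer, 64 mm wide and 47 mm high, a bystander; origin at the centre of its underside.
Mind the look-alikes: they are no part of the job. What is shaped like the bottle but purple or yellow is not meant.

How it is judged:
By the outcome, as a careful person would: the job done as asked, in the order asked, and still so for the second after the job is handed in, with the robot touching nothing.
It also fails if it takes over 59 s, if anything falls off the work surface, if the arm or the gripper's body presses on something with over 40 N, if the wrist force passes 120 N, or if a joint passes its speed limit or range.

## Working session

There is one attempt and no reset: what is moved stays moved. The work goes in short steps, Python scripts to look and compute and a tool call to move; the robot and the scene stay as the last step left them, time stands still between calls to the robot, and variables do not carry over. Pictures are saved under pics/ and viewed, and the job is handed in when it is done.

Besides the shell and the picture viewer there is one more tool, called as name(argument=value, ...) on one line, values as JSON. servo_tool: Moves the arm, as the interface text tells. Its arguments: {"type":"object","properties":{"targets":{"type":"string"}},"required":["targets"]}

```bash
ls; mkdir -p pics; python3 - <<'E'
from bench import get_obs, vision, robot
import cv2
print(get_obs())
for n in ["scene","top","wrist"]:
    s=vision.snapshot(n); cv2.imwrite(f"pics/{n}0.png",s["image"][:,:,::-1])
    print(n,s["mtx"].tolist(),{k:s[k].round(4).tolist() for k in s if k in("world_from_camera","T_tool_cam")})
E
```

```text
pics
{'time': 0.0, 'joint_positions': array([-1.25112805e+00,  8.79351850e-02,  1.37221107e+00, -2.10842335e-05,
        1.68356483e+00, -1.03133180e-01]), 'qvel': array([ 4.87119175e-05, -2.57511700e-04, -1.92410716e-04, -4.93909618e-04,
        3.40857623e-04,  4.83408962e-04]), 'joint_torque': array([-6.92183512e-04, -3.40178168e+01, -3.02432585e+01,  7.17940112e-02,
        3.28671292e-02, -1.90014812e-04]), 'tool_pos': array([ 0.22548067, -0.50107962,  0.20433689]), 'ee_rot': array([-3.14139540e+00,  2.10933235e-03, -1.14799702e+00]), 'wrist_force': array([-0.47545291, -0.18796003, -0.16441607]), 'wrist_torque': array([-0.02197009,  0.02147191, -0.03432949]), 'width': 0.09380835669478943}
scene [[430.9654090484215, 0.0, 259.1323011227468], [0.0, 430.9654090484215, 186.64912386071208], [0.0, 0.0, 1.0]] {'world_from_camera': [[0.7017, -0.415, 0.5792, -0.0856], [-0.7125, -0.4036, 0.574, -0.7749], [-0.0045, -0.8154, -0.5788, 0.7805], [0.0, 0.0, 0.0, 1.0]]}
top [[401.31175973902606, 0.0, 258.56812936160935], [0.0, 401.31175973902606, 195.72203979649834], [0.0, 0.0, 1.0]] {'world_from_camera': [[-0.0167, -0.998, 0.0605, 0.4857], [-0.9998, 0.017, 0.0042, -0.1282], [-0.0052, -0.0604, -0.9982, 1.3384], [0.0, 0.0, 0.0, 1.0]]}
wrist [[277.0988717157091, 0.0, 255.81835233078462], [0.0, 277.0988717157091, 196.91333864504188], [0.0, 0.0, 1.0]] {'T_tool_cam': [[1.0, -0.0008, -0.0002, -0.0003], [0.0008, 0.9736, 0.2282, -0.0668], [-0.0, -0.2282, 0.9736, -0.18], [0.0, 0.0, 0.0, 1.0]]}
```

View pics/scene0.png

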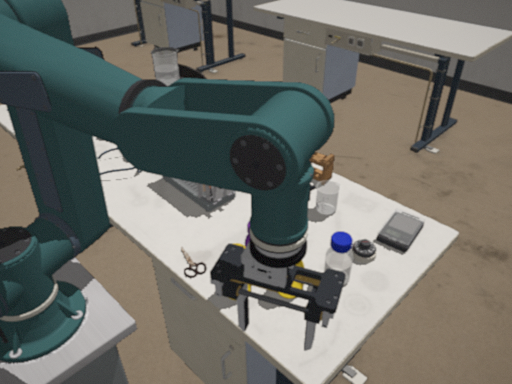

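View pics/top0.png

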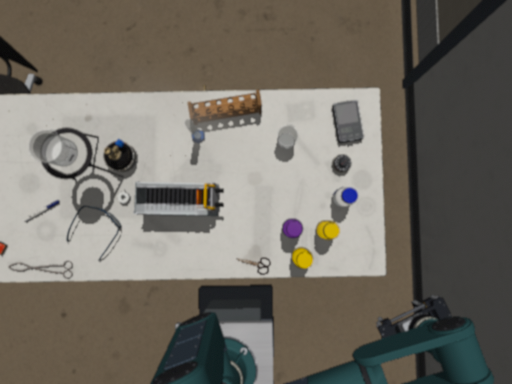

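View pics/wrist0.png

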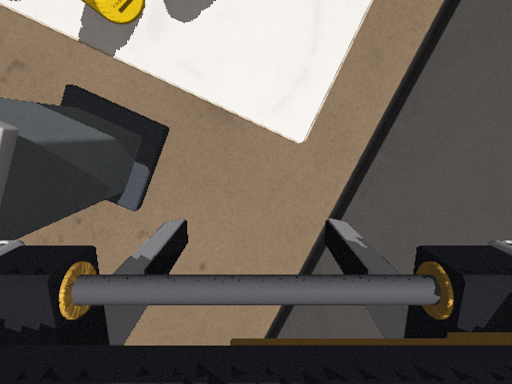

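The top view shows the box at about (135–222, 183–215) with its mouth to the right (world -y), and the blue-capped bottle at (347, 196). I'll enlarge it.

```bash
python3 - <<'E'
import cv2
im=cv2.imread("pics/top0.png")
cv2.imwrite("pics/topA.png",cv2.resize(im[165:240,125:235],None,fx=7,fy=7,interpolation=cv2.INTER_CUBIC))
cv2.imwrite("pics/topB.png",cv2.resize(im[90:280,265:395],None,fx=4,fy=3.1,interpolation=cv2.INTER_CUBIC)[:600])
im=cv2.imread("pics/scene0.png")
cv2.imwrite("pics/sceneA.png",cv2.resize(im[130:310,150:450],None,fx=2.6,fy=2.6,interpolation=cv2.INTER_CUBIC))
E
```

```text
(no output)
```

View pics/topA.png

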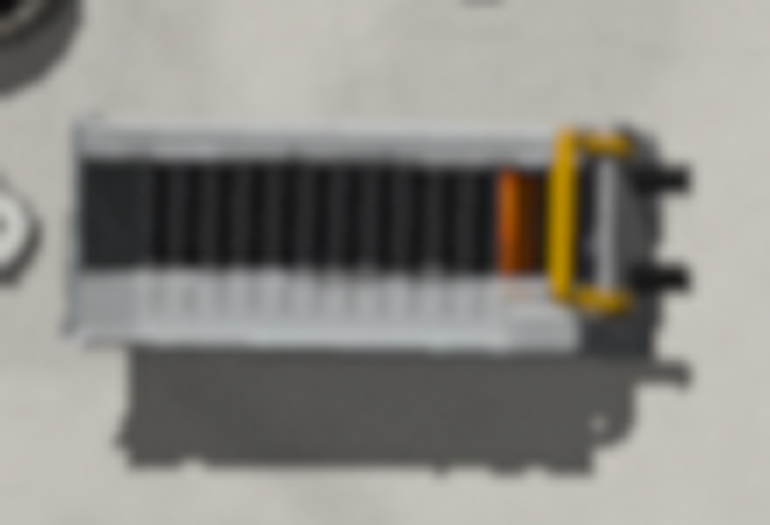

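View pics/topB.png

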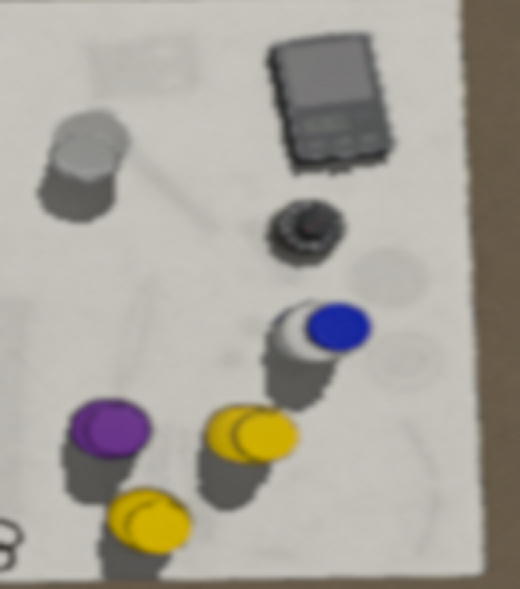

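View pics/sceneA.png

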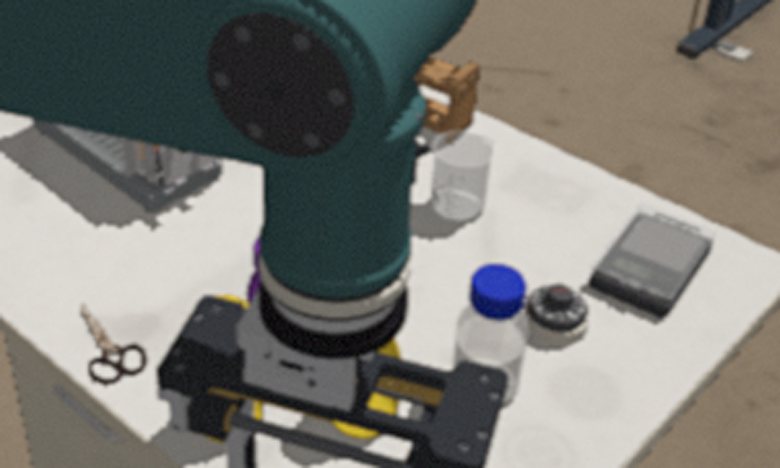

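```bash
cat > h.py <<'E'
import numpy as np
from bench import get_obs, vision, robot
def ray(u,v,z,K,T):
    d=T[:3,:3]@np.linalg.solve(np.asarray(K),[u,v,1.]); o=T[:3,3]
    return o+d*(z-o[2])/d[2]
def Rot(rpy):
    from scipy.spatial.transform import Rotation as R
    return R.from_euler('xyz',rpy).as_matrix()
def wristT(o,s):
    T=np.eye(4);T[:3,:3]=Rot(o['ee_rot']);T[:3,3]=o['tool_pos'];return T@s['T_tool_cam']
E
python3 - <<'E'
from h import *
s=vision.snapshot("top");K,T=s['mtx'],s['world_from_camera']
A=lambda u,v:(125+(u+.5)/7-.5,165+(v+.5)/7-.5)
B=lambda u,v:(265+(u+.5)/4-.5,90+(v+.5)/3.1-.5)
for n,p,z in [("bar mid",A(563,215),.1615),("bar far",A(567,135),.1615),("bar near",A(560,293),.1615),("rear far",A(80,122),.125),("rear near",A(70,336),.125),("flap far",A(511,172),.114),("flap near",A(511,275),.114),
 ("cover front near",A(578,345),.125),("cover front far",A(570,128),.125),("peg1",A(675,180),.0),
 ("blue",B(338,327),.130),("yel1",B(265,436),.13),("yel2",B(160,525),.13),("purp",B(118,428),.13),("timer",B(308,228),.04),("beaker top",B(85,152),.082)]:
    print(n,ray(*p,z,K,T).round(4))
E
```

```text
bar mid [0.561  0.0342 0.1615]
bar far [0.5947 0.0322 0.1615]
bar near [0.5283 0.0357 0.1615]
rear far [0.6074 0.2488 0.125 ]
rear near [0.5146 0.253  0.125 ]
flap far [0.5833 0.0634 0.114 ]
flap near [0.5382 0.0637 0.114 ]
cover front near [0.507  0.0332 0.125 ]
cover front far [0.6011 0.0359 0.125 ]
peg1 [0.5872 0.0028 0.    ]
blue [ 0.5561 -0.396   0.13  ]
yel1 [ 0.4514 -0.3382  0.13  ]
yel2 [ 0.3673 -0.2575  0.13  ]
purp [ 0.461  -0.2282  0.13  ]
timer [ 0.6658 -0.3947  0.04  ]
beaker top [ 0.7411 -0.2123  0.082 ]
```

```bash
cat >> h.py <<'E'
import json,os
from scipy.spatial.transform import Rotation as RR
F='cmd.json'
def load():
    if not os.path.exists(F): return np.array([.226,-.502,.206]),RR.from_euler('xyz',[np.pi,0,-1.148])
    d=json.load(open(F)); return np.array(d['p']),RR.from_quat(d['q'])
def upd(row):   # row: 6 numbers of last row
    p,R=load(); r=np.array([float(x) for x in row.split()][-6:])
    p=p+R.apply(r[:3]*.25); R=R*RR.from_rotvec(r[3:]*np.pi)
    json.dump(dict(p=p.tolist(),q=R.as_quat().tolist()),open(F,'w'))
    o=get_obs(); print('cmd',p.round(4),R.as_euler('xyz').round(4),'meas',o['tool_pos'].round(4),np.round(o['ee_rot'],4),'F',o['wrist_force'].round(1),'w',round(o['width'],4),'t',o['time'])
def plan(*targets):   # each: p, yaw (tool down) ; from current cmd
    p,R=load()
    for P,yaw in targets:
        Rt=RR.from_euler('xyz',[np.pi,0,yaw])
        print(*(R.inv().apply(np.array(P)-p)/.25).round(4),*((R.inv()*Rt).as_rotvec()/np.pi).round(4))
E
python3 - <<'E'
from h import *
plan(([.36,-.30,.36],-1.6))
E
```

```text
-0.5169 -0.8203 -0.616 0.0 -0.0 0.1439
```

servo_tool(targets="1 -0.13 -0.2 -0.15 0 0 0.036; 1 -0.26 -0.41 -0.31 0 0 0.072; 1 -0.39 -0.61 -0.46 0 0 0.108; 1 -0.52 -0.82 -0.62 0 0 0.144; 1 -0.52 -0.82 -0.62 0 0 0.144; 1 -0.52 -0.82 -0.62 0 0 0.144; 1 -0.52 -0.82 -0.62 0 0 0.144; 1 -0.52 -0.82 -0.62 0 0 0.144; 1 -0.52 -0.82 -0.62 0 0 0.144")

```text
time: 0.95
tool_pos: [0.3602, -0.2982, 0.3621]
ee_rot: [-3.139, -0.003, -1.597]
wrist_force: [1.0, -0.2, -0.1]
width: 0.0941
```

```bash
python3 - <<'E'
from h import *
upd("-0.52 -0.82 -0.62 0 0 0.144")
plan(([.50,-.06,.34],-1.6))
E
```

```text
cmd [ 0.3596 -0.2993  0.361 ] [ 3.1416 -0.     -1.6004] meas [ 0.3602 -0.2982  0.3621] [-3.1391e+00 -3.1000e-03 -1.5972e+00] F [ 1.  -0.2 -0.1] w 0.0941 t 0.95
-0.9735 -0.533 0.084 -0.0 -0.0 -0.0001
```

Tracking agrees within noise.

servo_tool(targets="0.5 -0.16 -0.09 0.014 0 0 0; 0.5 -0.32 -0.18 0.028 0 0 0; 0.5 -0.48 -0.27 0.042 0 0 0; 0.5 -0.64 -0.36 0.056 0 0 0; 0.5 -0.8 -0.45 0.07 0 0 0; 0.5 -0.97 -0.53 0.08 0 0 0; 0.5 -0.97 -0.53 0.08 0 0 0; 0.5 -0.97 -0.53 0.08 0 0 0; 0.5 -0.97 -0.53 0.08 0 0 0; 0.5 -0.97 -0.53 0.08 0 0 0; 0.5 -0.97 -0.53 0.08 0 0 0")

```text
time: 1.87
tool_pos: [0.4983, -0.0623, 0.34]
ee_rot: [3.141, -0.001, -1.603]
wrist_force: [-1.0, -0.3, 0.4]
width: 0.0471
```

```bash
python3 - <<'E'
from h import *
import cv2
upd("-0.97 -0.53 0.08 0 0 0")
for n in ("wrist","top","scene"):
    s=vision.snapshot(n); cv2.imwrite(f"pics/{n}1.png",s["image"][:,:,::-1])
im=cv2.imread("pics/wrist1.png"); cv2.imwrite("pics/wrist1b.png",cv2.resize(im,(800,600),interpolation=cv2.INTER_CUBIC))
E
```

```text
cmd [ 0.4992 -0.0609  0.341 ] [ 3.1416 -0.     -1.6004] meas [ 0.4983 -0.0623  0.34  ] [ 3.1406e+00 -6.0000e-04 -1.6034e+00] F [-1.  -0.3  0.4] w 0.0471 t 1.8667
```

View pics/wrist1b.png

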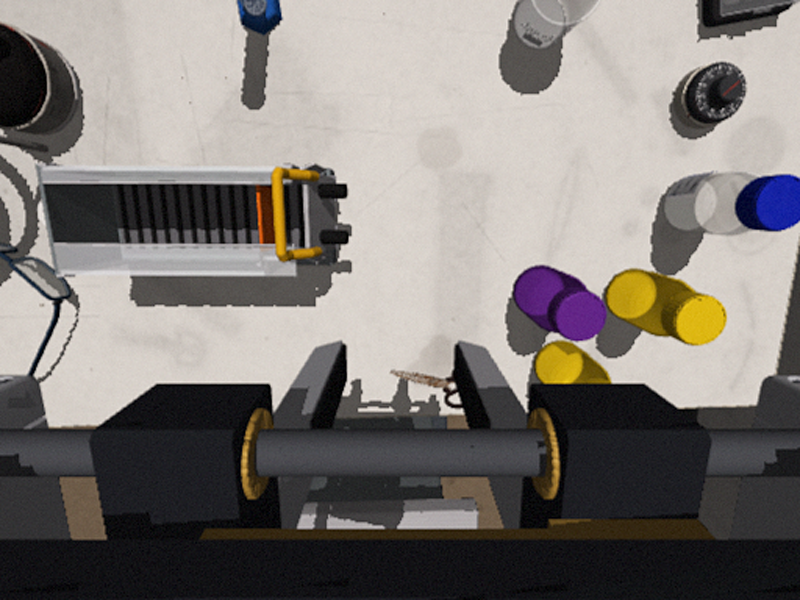

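View pics/scene1.png

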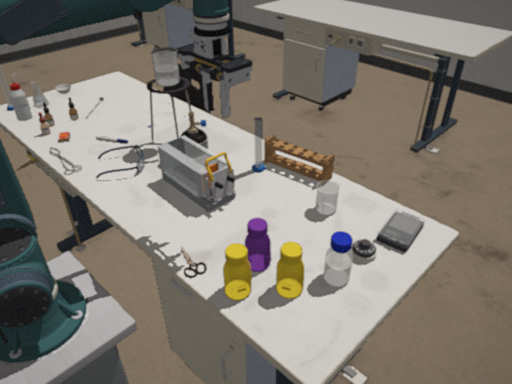

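```bash
python3 - <<'E'
import cv2
im=cv2.imread("pics/wrist1.png")
cv2.imwrite("pics/w1c.png",cv2.resize(im[95:185,130:235],None,fx=6.5,fy=6.5,interpolation=cv2.INTER_CUBIC))
cv2.imwrite("pics/w1d.png",cv2.resize(im[95:185,15:120],None,fx=6.5,fy=6.5,interpolation=cv2.INTER_CUBIC))
cv2.imwrite("pics/w1e.png",cv2.resize(im[95:185,412:512],None,fx=6.5,fy=6.5,interpolation=cv2.INTER_CUBIC))
E
```

```text
(no output)
```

View pics/w1c.png

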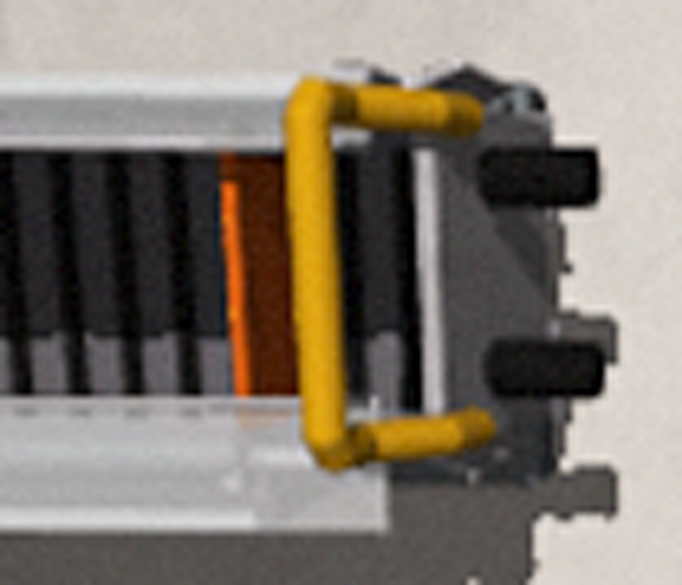

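View pics/w1d.png

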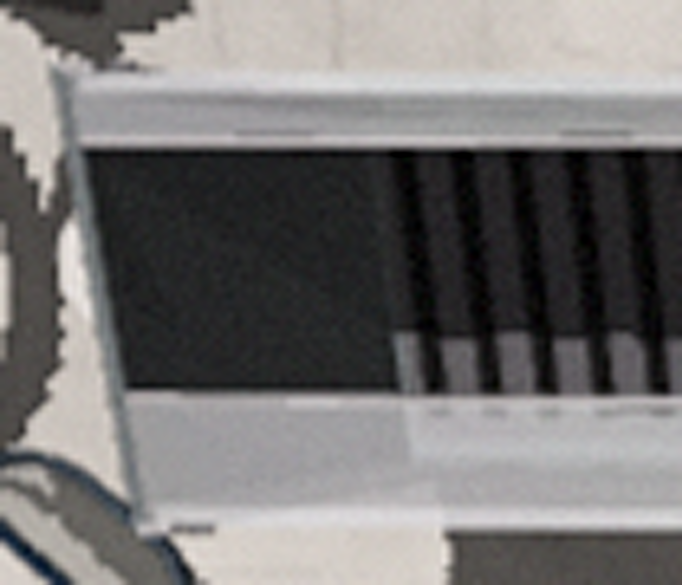

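View pics/w1e.png

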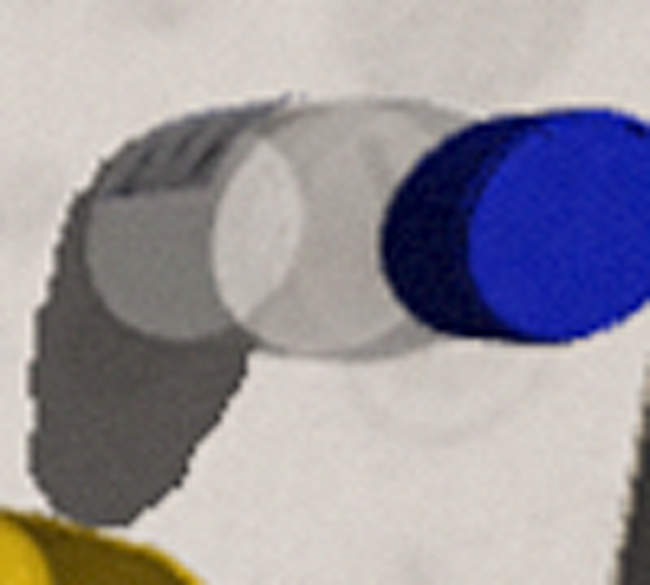

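```bash
python3 - <<'E'
from h import *
o=get_obs(); s=vision.snapshot("wrist"); K=s['mtx']; 
p,R=load(); T=np.eye(4);T[:3,:3]=R.as_matrix();T[:3,3]=p;Tc=T@s['T_tool_cam']; Tm=wristT(o,s)
C=lambda u,v:(130+(u+.5)/6.5-.5,95+(v+.5)/6.5-.5)
D=lambda u,v:(15+(u+.5)/6.5-.5,95+(v+.5)/6.5-.5)
E=lambda u,v:(412+(u+.5)/6.5-.5,95+(v+.5)/6.5-.5)
for n,q,z in [("bar far",C(308,95),.157),("bar near",C(325,447),.157),("slot far f",C(380,150),.125),("slot near f",C(380,397),.125),
 ("slot far r",D(90,148),.125),("slot near r",D(125,391),.125),("flap far",C(230,180),.114),("flap near",C(242,395),.114),("rear far",D(62,75),.125),("rear near",D(145,525),.125),("cover front near",C(388,528),.125),
 ("cap",E(560,226),.130)]:
    print(n,ray(*q,z,K,Tc).round(4),ray(*q,z,K,Tm).round(4))
s=vision.snapshot("top");K,T=s['mtx'],s['world_from_camera']
for z in (0.15,.2,.25): print('ring right',z,ray(97,150,z,K,T).round(3),ray(100,138,z,K,T).round(3),ray(68,180,z,K,T).round(3))
E
```

```text
bar far [0.5967 0.0361 0.157 ] [0.5962 0.0346 0.157 ]
bar near [0.5288 0.0391 0.157 ] [0.5284 0.0378 0.157 ]
slot far f [0.5878 0.0305 0.125 ] [0.5873 0.0291 0.125 ]
slot near f [0.536 0.035 0.125] [0.5356 0.0337 0.125 ]
slot far r [0.5949 0.2501 0.125 ] [0.595  0.2483 0.125 ]
slot near r [0.544  0.2535 0.125 ] [0.5441 0.2519 0.125 ]
flap far [0.5831 0.0664 0.114 ] [0.5828 0.0649 0.114 ]
flap near [0.5366 0.0686 0.114 ] [0.5363 0.0673 0.114 ]
rear far [0.6097 0.2527 0.125 ] [0.6098 0.2509 0.125 ]
rear near [0.5145 0.2554 0.125 ] [0.5147 0.2538 0.125 ]
cover front near [0.5072 0.0357 0.125 ] [0.5068 0.0345 0.125 ]
cap [ 0.5592 -0.3934  0.13  ] [ 0.5577 -0.3946  0.13  ]
ring right 0.15 [0.703 0.358 0.15 ] [0.739 0.349 0.15 ] [0.614 0.444 0.15 ]
ring right 0.2 [0.694 0.338 0.2  ] [0.729 0.329 0.2  ] [0.609 0.42  0.2  ]
ring right 0.25 [0.685 0.317 0.25 ] [0.718 0.309 0.25 ] [0.604 0.396 0.25 ]
```

The wrist view gives: slot centre-line from (.562,.033) to (.5695,.252), so the box yaw is about 88° with its origin near (.563,.0635). The bar's middle is near (.5627,.037,.157). Next I move over the bar and grip it.

```bash
python3 - <<'E'
from h import *
plan(([.5625,.035,.21],-1.6066),([.5625,.035,.138],-1.6066))
E
```

```text
-0.3908 -0.2416 0.524 -0.0 -0.0 0.002
-0.3908 -0.2416 0.812 -0.0 -0.0 0.002
```

servo_tool(targets="0.5 -0.1 -0.06 0.13 0 0 0; 0.5 -0.2 -0.12 0.26 0 0 0.001; 0.5 -0.3 -0.18 0.39 0 0 0.002; 0.5 -0.39 -0.242 0.524 0 0 0.002; 0.5 -0.39 -0.242 0.524 0 0 0.002; 0.5 -0.39 -0.242 0.524 0 0 0.002; 0.5 -0.39 -0.242 0.6 0 0 0.002; 0.5 -0.39 -0.242 0.6 0 0 0.002; 0.5 -0.39 -0.242 0.6 0 0 0.002")

```text
time: 2.87
tool_pos: [0.5622, 0.034, 0.192]
ee_rot: [-3.14, -0.001, -1.608]
wrist_force: [1.1, 0.7, 0.5]
width: 0.0468
```

```bash
python3 - <<'E'
from h import *
import cv2
upd("-0.39 -0.242 0.6 0 0 0.002")
for n in ("wrist","scene"):
    s=vision.snapshot(n); cv2.imwrite(f"pics/{n}2.png",cv2.resize(s["image"][:,:,::-1],(800,600)))
E
```

```text
cmd [0.5626 0.0348 0.191 ] [ 3.1416 -0.     -1.6067] meas [0.5622 0.034  0.192 ] [-3.1404e+00 -6.0000e-04 -1.6081e+00] F [1.1 0.7 0.5] w 0.0468 t 2.8667
```

View pics/wrist2.png

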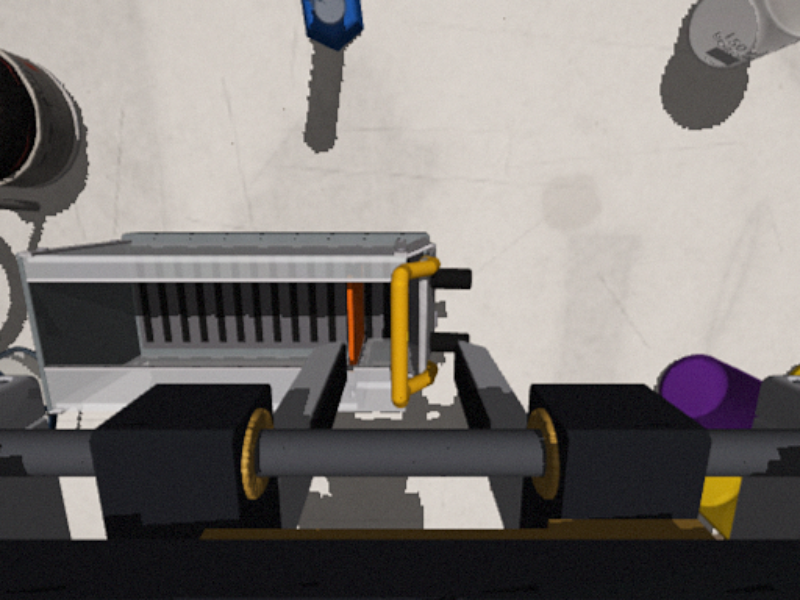

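View pics/scene2.png

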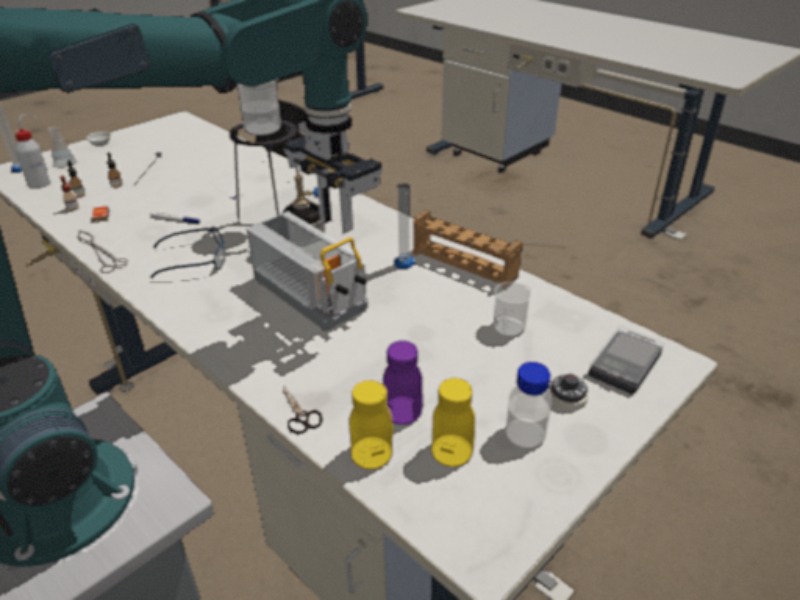

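```bash
python3 - <<'E'
from h import *
s=vision.snapshot("wrist"); K=s['mtx']; p,R=load(); T=np.eye(4);T[:3,:3]=R.as_matrix();T[:3,3]=p;Tc=T@s['T_tool_cam']
for q in ((402,270),(400,400)): print(ray(q[0]*.64,q[1]*.64,.157,K,Tc).round(4))
plan(([.5622,.0345,.138],-1.6066))
E
```

```text
[0.5982 0.0331 0.157 ]
[0.5284 0.0366 0.157 ]
0.0013 0.0015 0.212 -0.0 -0.0 -0.0
```

servo_tool(targets="0.5 0.004 0 0.1 0 0 0; 0.5 0.007 0 0.212 0 0 0; 0.5 0.007 0 0.212 0 0 0; 0.4 0.007 0 0.212 0 0 0; 0.3 0.007 0 0.212 0 0 0; 0.2 0.007 0 0.212 0 0 0; 0 0.007 0 0.212 0 0 0; 0 0.007 0 0.212 0 0 0; 0 0.007 0 0.212 0 0 0; 0 0.007 0 0.212 0 0 0")

```text
time: 3.85
tool_pos: [0.5627, 0.0336, 0.1384]
ee_rot: [-3.14, 0.0, -1.607]
wrist_force: [-0.6, 1.0, 1.2]
width: 0.008
```

```bash
python3 - <<'E'
from h import *
import cv2
upd("0.007 0 0.212 0 0 0")
for n in ("wrist",):
    s=vision.snapshot(n); cv2.imwrite(f"pics/{n}3.png",cv2.resize(s["image"][:,:,::-1],(800,600)))
E
```

```text
cmd [0.5625 0.0331 0.138 ] [ 3.1416 -0.     -1.6067] meas [0.5627 0.0336 0.1384] [-3.14    0.     -1.6066] F [-0.6  1.   1.2] w 0.008 t 3.85
```

View pics/wrist3.png

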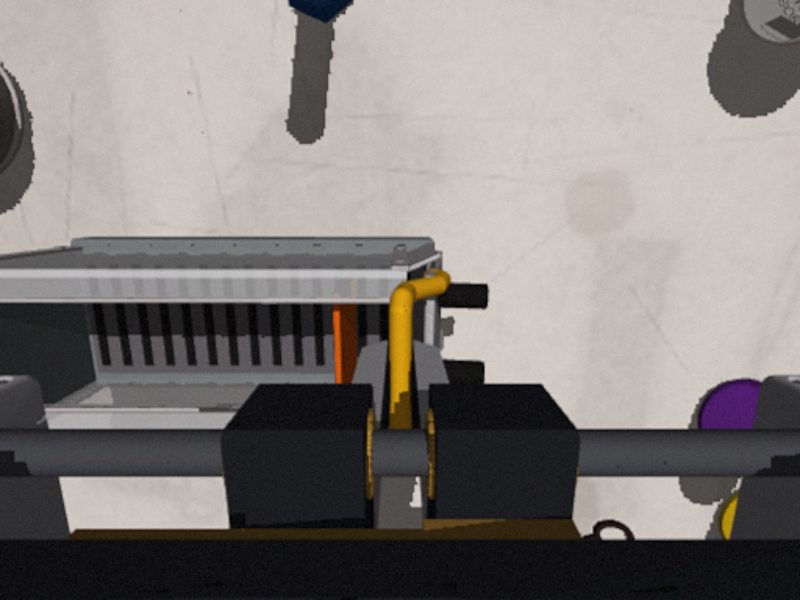

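```bash
cat > arc.py <<'E'
from h import *
import sys
def bar(th): 
    a=.14-th; u=np.array([np.sin(a),np.cos(a)]); n=np.array([np.cos(a),-np.sin(a)]); return np.array([-.05,.0315])+.128*u+.006*n
def rows(th0,ths):
    b0=bar(th0)
    for t in ths:
        d=bar(t)-b0; print(f"0 {-d[0]/.25:.3f} 0 {-d[1]/.25:.3f} 0 0 0",end='; ')
    print()
E
python3 - <<'E'
from arc import *
t=np.linspace(.03,.55,12)[1:]; rows(.03,t)
E
```

```text
0 0.024 0 -0.003 0 0 0; 0 0.048 0 -0.005 0 0 0; 0 0.072 0 -0.006 0 0 0; 0 0.097 0 -0.006 0 0 0; 0 0.121 0 -0.005 0 0 0; 0 0.145 0 -0.002 0 0 0; 0 0.169 0 0.001 0 0 0; 0 0.193 0 0.006 0 0 0; 0 0.216 0 0.012 0 0 0; 0 0.239 0 0.019 0 0 0; 0 0.262 0 0.027 0 0 0;
```

servo_tool(targets="0 0.024 0 -0.003 0 0 0; 0 0.048 0 -0.005 0 0 0; 0 0.072 0 -0.006 0 0 0; 0 0.097 0 -0.006 0 0 0; 0 0.121 0 -0.005 0 0 0; 0 0.145 0 -0.002 0 0 0; 0 0.169 0 0.001 0 0 0; 0 0.193 0 0.006 0 0 0; 0 0.216 0 0.012 0 0 0; 0 0.239 0 0.019 0 0 0; 0 0.262 0 0.027 0 0 0; 0 0.262 0 0.027 0 0 0")

```text
time: 4.9
tool_pos: [0.56, -0.0337, 0.1303]
ee_rot: [-3.141, -0.002, -1.608]
wrist_force: [1.7, -1.1, 4.0]
width: 0.0082
```

```bash
python3 - <<'E'
from arc import *
import cv2
upd("0.262 0 0.027 0 0 0")
s=vision.snapshot("wrist"); cv2.imwrite("pics/wrist4.png",cv2.resize(s["image"][:,:,::-1],(800,600)))
rows(.55,np.linspace(.55,1.10,12)[1:])
E
```

```text
cmd [ 0.5602 -0.0324  0.1312] [ 3.1416 -0.     -1.6067] meas [ 0.56   -0.0337  0.1303] [-3.1412e+00 -1.6000e-03 -1.6081e+00] F [ 1.7 -1.1  4. ] w 0.0082 t 4.9
0 0.024 0 0.010 0 0 0; 0 0.047 0 0.021 0 0 0; 0 0.070 0 0.033 0 0 0; 0 0.092 0 0.046 0 0 0; 0 0.113 0 0.060 0 0 0; 0 0.133 0 0.075 0 0 0; 0 0.153 0 0.091 0 0 0; 0 0.172 0 0.109 0 0 0; 0 0.190 0 0.127 0 0 0; 0 0.207 0 0.146 0 0 0; 0 0.224 0 0.166 0 0 0;
```

View pics/wrist4.png

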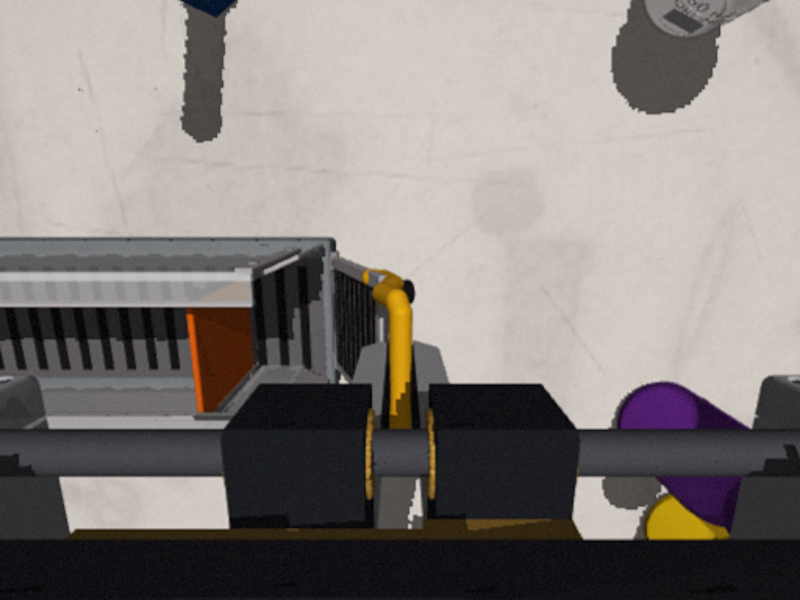

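servo_tool(targets="0 0.024 0 0.010 0 0 0; 0 0.047 0 0.021 0 0 0; 0 0.070 0 0.033 0 0 0; 0 0.092 0 0.046 0 0 0; 0 0.113 0 0.060 0 0 0; 0 0.133 0 0.075 0 0 0; 0 0.153 0 0.091 0 0 0; 0 0.172 0 0.109 0 0 0; 0 0.190 0 0.127 0 0 0; 0 0.207 0 0.146 0 0 0; 0 0.224 0 0.166 0 0 0; 0 0.224 0 0.166 0 0 0")

```text
time: 5.95
tool_pos: [0.5578, -0.0892, 0.0878]
ee_rot: [3.141, -0.001, -1.607]
wrist_force: [4.4, -2.8, 2.2]
width: 0.0082
```

```bash
python3 - <<'E'
from arc import *
upd("0.224 0 0.166 0 0 0")
rows(1.10,np.linspace(1.10,1.55,12)[1:])
E
```

```text
cmd [ 0.5582 -0.0884  0.0897] [ 3.1416 -0.     -1.6067] meas [ 0.5578 -0.0892  0.0878] [ 3.1414e+00 -1.1000e-03 -1.6075e+00] F [ 4.4 -2.8  2.2] w 0.0082 t 5.95
0 0.012 0 0.017 0 0 0; 0 0.024 0 0.034 0 0 0; 0 0.035 0 0.052 0 0 0; 0 0.046 0 0.070 0 0 0; 0 0.055 0 0.089 0 0 0; 0 0.064 0 0.108 0 0 0; 0 0.072 0 0.127 0 0 0; 0 0.079 0 0.147 0 0 0; 0 0.086 0 0.167 0 0 0; 0 0.091 0 0.187 0 0 0; 0 0.096 0 0.208 0 0 0;
```

servo_tool(targets="0 0.012 0 0.017 0 0 0; 0 0.024 0 0.034 0 0 0; 0 0.035 0 0.052 0 0 0; 0 0.046 0 0.070 0 0 0; 0 0.055 0 0.089 0 0 0; 0 0.064 0 0.108 0 0 0; 0 0.072 0 0.127 0 0 0; 0 0.079 0 0.147 0 0 0; 0 0.086 0 0.167 0 0 0; 0 0.091 0 0.187 0 0 0; 0 0.096 0 0.208 0 0 0; 0 0.096 0 0.208 0 0 0")

```text
time: 6.95
tool_pos: [0.5569, -0.1138, 0.0357]
ee_rot: [3.142, -0.003, -1.607]
wrist_force: [4.4, -7.3, 1.1]
width: 0.0078
```

```bash
python3 - <<'E'
from arc import *
import cv2
upd("0.096 0 0.208 0 0 0")
for n in("wrist","scene"):
    s=vision.snapshot(n); cv2.imwrite(f"pics/{n}5.png",cv2.resize(s["image"][:,:,::-1],(800,600)))
rows(1.55,np.linspace(1.55,1.75,11)[1:])
E
```

```text
cmd [ 0.5573 -0.1123  0.0377] [ 3.1416 -0.     -1.6067] meas [ 0.5569 -0.1138  0.0357] [ 3.1416e+00 -2.7000e-03 -1.6072e+00] F [ 4.4 -7.3  1.1] w 0.0078 t 6.95
0 0.002 0 0.010 0 0 0; 0 0.004 0 0.020 0 0 0; 0 0.005 0 0.030 0 0 0; 0 0.007 0 0.040 0 0 0; 0 0.008 0 0.051 0 0 0; 0 0.009 0 0.061 0 0 0; 0 0.010 0 0.071 0 0 0; 0 0.010 0 0.081 0 0 0; 0 0.011 0 0.091 0 0 0; 0 0.011 0 0.102 0 0 0;
```

View pics/wrist5.png

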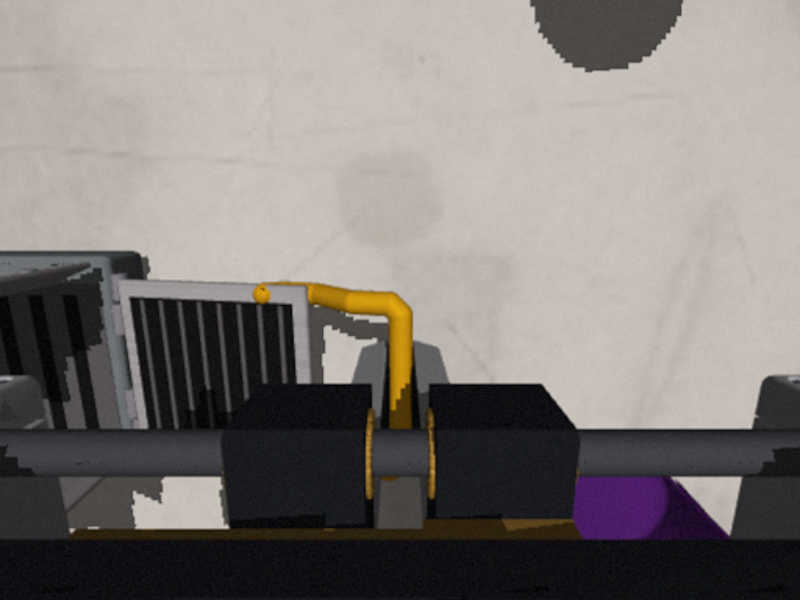

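View pics/scene5.png

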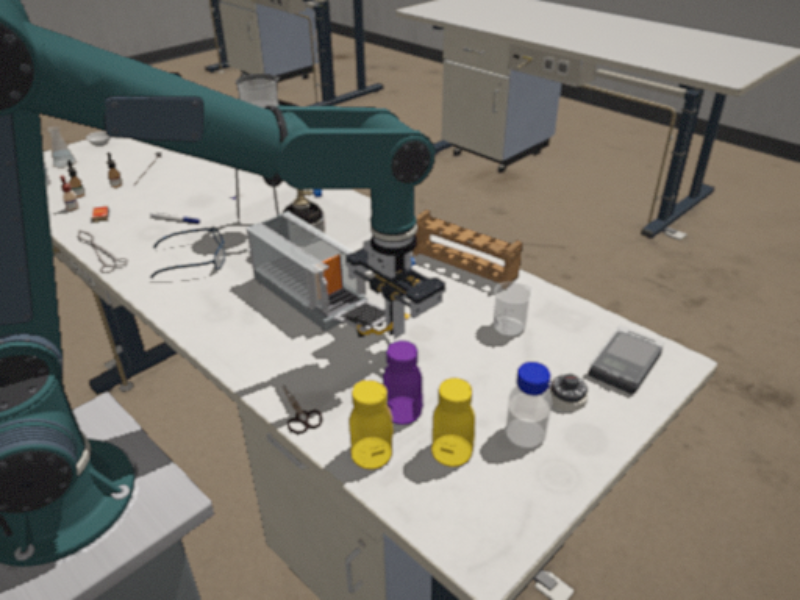

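servo_tool(targets="0 0.004 0 0.008 0 0 0; 0 0.007 0 0.016 0 0 0; 0 0.009 0 0.024 0 0 0; 0 0.011 0 0.032 0 0 0; 0 0.013 0 0.040 0 0 0; 0 0.014 0 0.048 0 0 0; 0 0.015 0 0.055 0 0 0; 0 0.016 0 0.061 0 0 0; 0 0.016 0 0.066 0 0 0; 0 0.016 0 0.070 0 0 0; 0 0.016 0 0.073 0 0 0; 0 0.016 0 0.073 0 0 0")

```text
time: 8.05
tool_pos: [0.5568, -0.1166, 0.018]
ee_rot: [-3.142, -0.001, -1.607]
wrist_force: [3.4, -5.5, 0.4]
width: 0.008
```

```bash
python3 - <<'E'
from arc import *
upd("0.016 0 0.073 0 0 0")
E
```

```text
cmd [ 0.5572 -0.1163  0.0195] [ 3.1416 -0.     -1.6067] meas [ 0.5568 -0.1166  0.018 ] [-3.1415e+00 -9.0000e-04 -1.6068e+00] F [ 3.4 -5.5  0.4] w 0.008 t 8.05
```

servo_tool(targets="0 0.003 0 0.003 0 0 0; 0 0.005 0 0.006 0 0 0; 0 0.005 0 0.009 0 0 0; 0 0.005 0 0.012 0 0 0; 0 0.005 0 0.012 0 0 0")

```text
time: 8.47
tool_pos: [0.5568, -0.1169, 0.0155]
ee_rot: [3.142, 0.0, -1.606]
wrist_force: [4.2, -1.3, 0.7]
width: 0.0082
```

```bash
python3 - <<'E'
from arc import *
upd("0.005 0 0.012 0 0 0")
import cv2
for n in("wrist","top"):
    s=vision.snapshot(n); cv2.imwrite(f"pics/{n}6.png",cv2.resize(s["image"][:,:,::-1],(800,600)))
E
```

```text
cmd [ 0.5571 -0.1176  0.0165] [ 3.1416 -0.     -1.6067] meas [ 0.5568 -0.1169  0.0155] [ 3.1416e+00  5.0000e-04 -1.6065e+00] F [ 4.2 -1.3  0.7] w 0.0082 t 8.4667
```

View pics/wrist6.png

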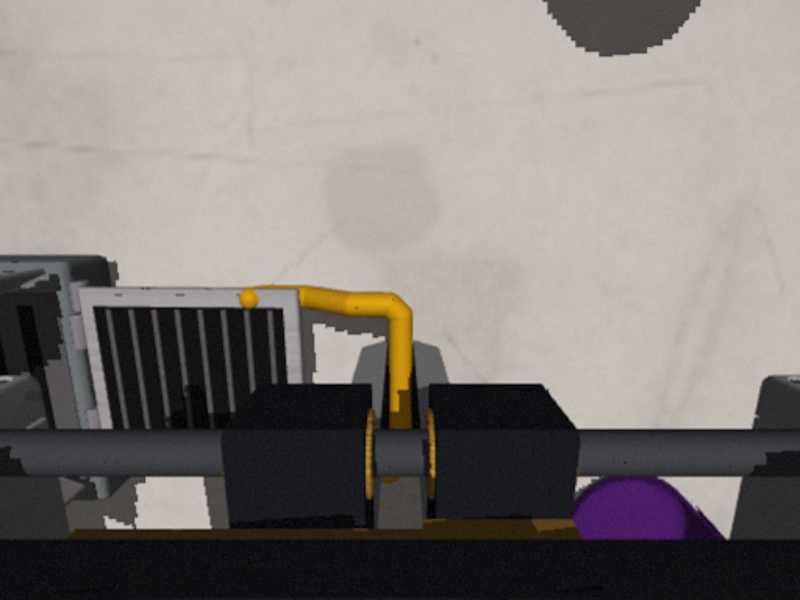

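servo_tool(targets="0 0 0 0.003 0 0 0; 0 0 0 0.006 0 0 0; 0 0 0 0.009 0 0 0; 0 0 0 0.012 0 0 0; 0 0 0 0.012 0 0 0")

```text
time: 8.98
tool_pos: [0.5568, -0.117, 0.0128]
ee_rot: [-3.142, 0.0, -1.607]
wrist_force: [3.6, -1.1, 0.2]
width: 0.0079
```

```bash
python3 - <<'E'
from arc import *
upd("0 0 0.012 0 0 0")
E
```

```text
cmd [ 0.5571 -0.1176  0.0135] [ 3.1416 -0.     -1.6067] meas [ 0.5568 -0.117   0.0128] [-3.1416e+00  2.0000e-04 -1.6066e+00] F [ 3.6 -1.1  0.2] w 0.0079 t 8.9833
```

```bash
python3 - <<'E'
from arc import *
import cv2
s=vision.snapshot("scene"); im=s["image"][:,:,::-1]
cv2.imwrite("pics/s7.png",cv2.resize(im[140:230,150:290],None,fx=5.7,fy=5.7,interpolation=cv2.INTER_CUBIC))
# predicted pixels for gate angles
K,T=s['mtx'],np.linalg.inv(s['world_from_camera'])
a=np.deg2rad(87.9); o=np.array([.563,.062])
def w(x,y,z): return np.array([o[0]+x*np.cos(a)-y*np.sin(a), o[1]+x*np.sin(a)+y*np.cos(a), z])
def px(P): q=K@(T[:3,:3]@P+T[:3,3]); q=q[:2]/q[2]; return ((q-[150,140]+.5)*5.7-.5).round(0)
for th in (1.6,1.65,1.71):
    al=.14-th;u=np.array([np.sin(al),np.cos(al)])
    e=np.array([-.05,.0315])+.089*u; b=bar(th)
    print(th,'panel end corners',px(w(e[0],-.038,e[1])),px(w(e[0],.038,e[1])),'bar ends',px(w(b[0],-.0345,b[1])),px(w(b[0],.0345,b[1])),'mouth tray',px(w(-.05,.05,.03)))
E
```

```text
1.6 panel end corners [594. 346.] [478. 412.] bar ends [642. 366.] [535. 428.] mouth tray [346. 360.]
1.65 panel end corners [595. 353.] [479. 419.] bar ends [643. 377.] [537. 439.] mouth tray [346. 360.]
1.71 panel end corners [595. 362.] [479. 428.] bar ends [644. 390.] [538. 453.] mouth tray [346. 360.]
```

View pics/s7.png

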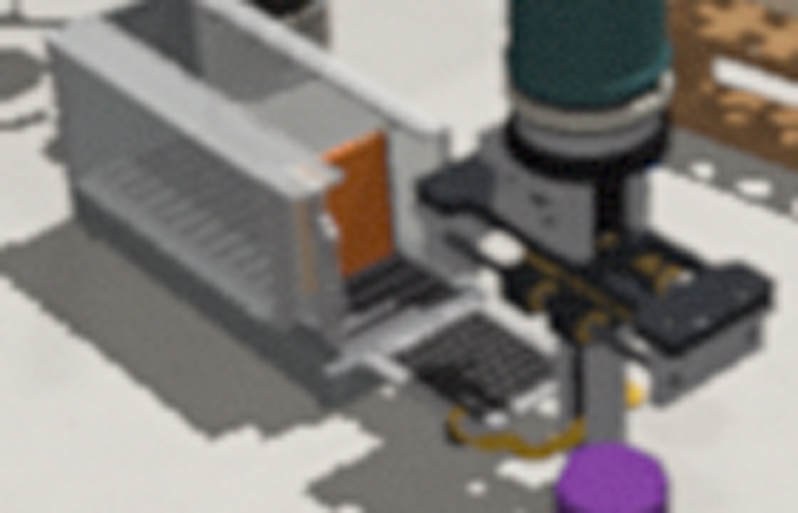

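servo_tool(targets="0 0 0 0.004 0 0 0; 0 0 0 0.008 0 0 0; 0 0 0 0.008 0 0 0")

```text
time: 9.28
tool_pos: [0.5568, -0.1171, 0.0112]
ee_rot: [-3.141, -0.0, -1.607]
wrist_force: [4.4, -1.0, 2.8]
width: 0.0082
```

```bash
python3 - <<'E'
from arc import *
upd("0 0 0.008 0 0 0")
E
```

```text
cmd [ 0.5571 -0.1176  0.0115] [ 3.1416 -0.     -1.6067] meas [ 0.5568 -0.1171  0.0112] [-3.1415 -0.     -1.6066] F [ 4.4 -1.   2.8] w 0.0082 t 9.2833
```

servo_tool(targets="0 0 0 0.003 0 0 0; 0 0 0 0.006 0 0 0; 0 0 0 0.006 0 0 0")

```text
time: 9.53
tool_pos: [0.5569, -0.1172, 0.0111]
ee_rot: [-3.141, -0.0, -1.607]
wrist_force: [0.5, 0.6, 9.1]
width: 0.0078
```

```bash
python3 - <<'E'
from arc import *
upd("0 0 0.006 0 0 0")
E
```

```text
cmd [ 0.5571 -0.1176  0.01  ] [ 3.1416 -0.     -1.6067] meas [ 0.5569 -0.1172  0.0111] [-3.1412e+00 -1.0000e-04 -1.6066e+00] F [0.5 0.6 9.1] w 0.0078 t 9.5333
```

The gate is firmly on its stop, with a 9 N reaction. Next I open the gripper a little and lift straight out.

servo_tool(targets="0.1 0 0 -0.004 0 0 0; 0.2 0 0 -0.004 0 0 0; 0.3 0 0 -0.004 0 0 0; 0.3 0 0 -0.004 0 0 0; 0.3 0 0 -0.1 0 0 0; 0.3 0 0 -0.2 0 0 0; 0.3 0 0 -0.35 0 0 0; 0.3 0 0 -0.5 0 0 0; 0.3 0 0 -0.65 0 0 0; 0.3 0 0 -0.8 0 0 0; 0.3 0 0 -0.8 0 0 0")

```text
time: 10.45
tool_pos: [0.5598, -0.1182, 0.2187]
ee_rot: [-3.128, -0.004, -1.607]
wrist_force: [0.1, 0.1, 2.0]
width: 0.0279
```

```bash
python3 - <<'E'
from arc import *
upd("0 0 -0.8 0 0 0")
import cv2
for n in("wrist","top"):
    s=vision.snapshot(n); cv2.imwrite(f"pics/{n}8.png",cv2.resize(s["image"][:,:,::-1],(800,600)))
plan(([.557,-.37,.23],-1.6))
E
```

```text
cmd [ 0.5571 -0.1176  0.21  ] [ 3.1416 -0.     -1.6067] meas [ 0.5598 -0.1182  0.2187] [-3.1277 -0.0041 -1.6067] F [0.1 0.1 2. ] w 0.0279 t 10.45
1.009 -0.0358 -0.08 -0.0 -0.0 -0.0021
```

View pics/wrist8.png

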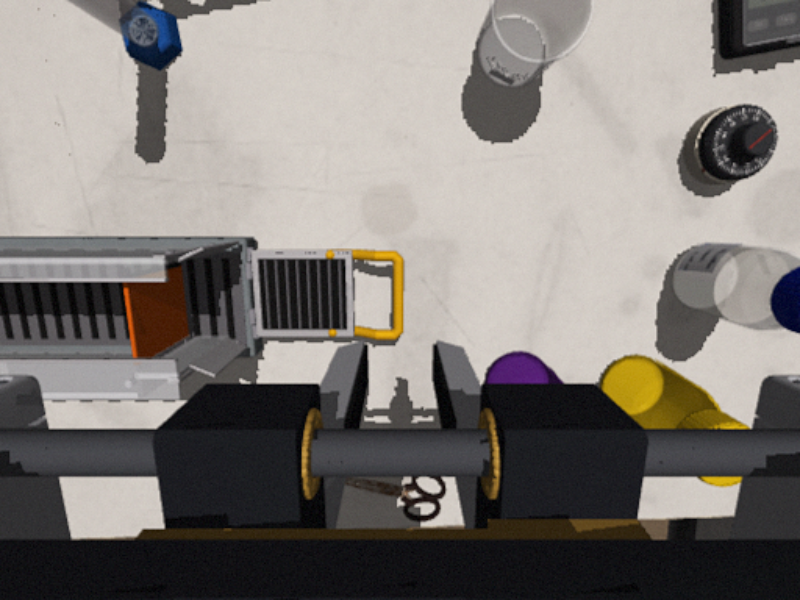

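servo_tool(targets="1 0.14 0 -0.02 0 0 0; 1 0.28 -0.01 -0.03 0 0 0; 1 0.42 -0.01 -0.04 0 0 0; 1 0.56 -0.02 -0.05 0 0 0; 1 0.7 -0.03 -0.06 0 0 0; 1 0.84 -0.03 -0.07 0 0 0; 1 0.98 -0.03 -0.08 0 0 0; 1 0.98 -0.03 -0.08 0 0 0; 1 0.98 -0.03 -0.08 0 0 0; 1 0.98 -0.03 -0.08 0 0 0; 1 0.98 -0.03 -0.08 0 0 0")

```text
time: 11.47
tool_pos: [0.5554, -0.3606, 0.2281]
ee_rot: [3.14, 0.002, -1.605]
wrist_force: [1.2, 0.6, 0.1]
width: 0.0935
```

```bash
python3 - <<'E'
from arc import *
upd("0.98 -0.03 -0.08 0 0 0")
import cv2
for n in("wrist","top"):
    s=vision.snapshot(n); cv2.imwrite(f"pics/{n}9.png",cv2.resize(s["image"][:,:,::-1],(800,600)))
E
```

```text
cmd [ 0.5558 -0.3627  0.23  ] [ 3.1416 -0.     -1.6067] meas [ 0.5554 -0.3606  0.2281] [ 3.1396e+00  1.9000e-03 -1.6053e+00] F [1.2 0.6 0.1] w 0.0935 t 11.4667
```

View pics/wrist9.png

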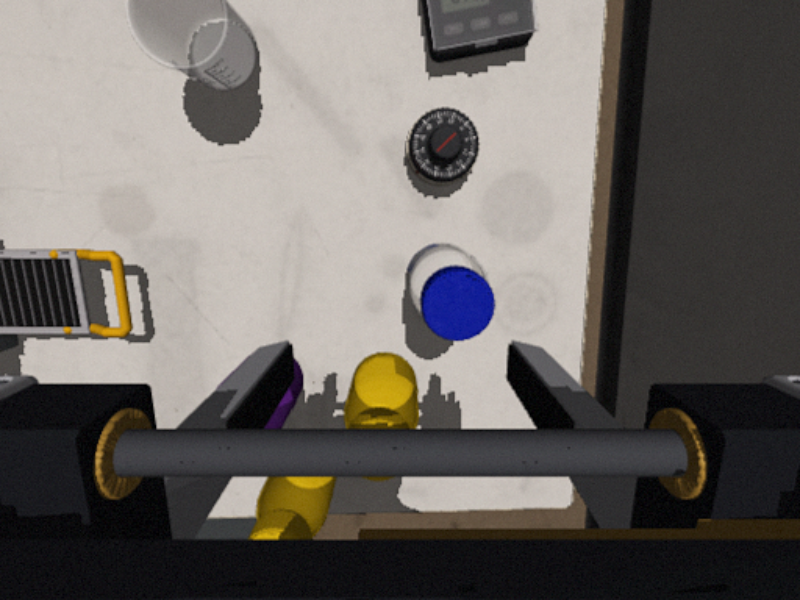

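Cap top ellipse is centred at about (458, 302) (800-px picture). The tailgate bar is still down, at (120, 293).

```bash
python3 - <<'E'
from arc import *
s=vision.snapshot("wrist"); K=s['mtx']; p,R=load(); T=np.eye(4);T[:3,:3]=R.as_matrix();T[:3,3]=p;Tc=T@s['T_tool_cam']; Tm=wristT(get_obs(),s)
for Q in (Tc,Tm):
    print(ray(458*.64,302*.64,.13,K,Q).round(4))
    for q in((120,255),(120,332)): print('bar',ray(q[0]*.64,q[1]*.64,.0375,K,Q).round(4))
print(get_obs()['tool_pos'])
plan(([.557,-.395,.103],-1.6066))
E
```

```text
[ 0.5593 -0.4007  0.13  ]
bar [ 0.5904 -0.1226  0.0375]
bar [ 0.5219 -0.1099  0.0375]
[ 0.5594 -0.3987  0.13  ]
bar [ 0.5899 -0.1208  0.0375]
bar [ 0.5215 -0.1083  0.0375]
[ 0.55577667 -0.36078626  0.22961404]
0.1289 -0.0093 0.508 -0.0 -0.0 -0.0
```

servo_tool(targets="1 0.05 -0.003 0.1 0 0 0; 1 0.1 -0.007 0.2 0 0 0; 1 0.137 -0.01 0.28 0 0 0; 1 0.137 -0.01 0.36 0 0 0; 1 0.137 -0.01 0.44 0 0 0; 1 0.137 -0.01 0.508 0 0 0; 1 0.137 -0.01 0.508 0 0 0; 1 0.137 -0.01 0.508 0 0 0")

```text
time: 12.28
tool_pos: [0.5565, -0.3954, 0.1016]
ee_rot: [3.14, 0.001, -1.606]
wrist_force: [1.1, -0.9, 0.0]
width: 0.0938
```

```bash
python3 - <<'E'
from arc import *
upd("0.137 -0.01 0.508 0 0 0")
import cv2
for n in("wrist","top"):
    s=vision.snapshot(n); cv2.imwrite(f"pics/{n}10.png",cv2.resize(s["image"][:,:,::-1],(800,600)))
E
```

```text
cmd [ 0.5571 -0.397   0.103 ] [ 3.1416 -0.     -1.6067] meas [ 0.5565 -0.3954  0.1016] [ 3.1397e+00  1.5000e-03 -1.6056e+00] F [ 1.1 -0.9  0. ] w 0.0938 t 12.2833
```

View pics/wrist10.png

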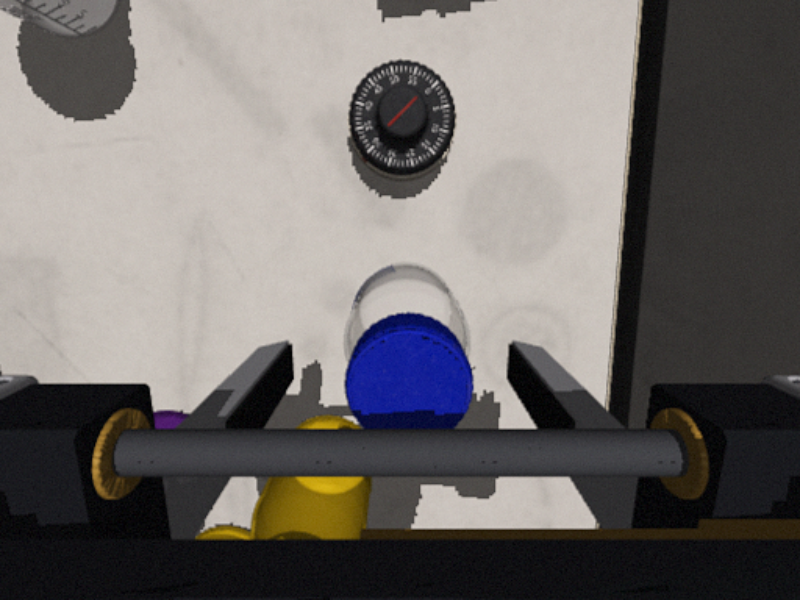

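```bash
python3 - <<'E'
from arc import *
s=vision.snapshot("wrist"); K=s['mtx']; p,R=load(); T=np.eye(4);T[:3,:3]=R.as_matrix();T[:3,3]=p;Tc=T@s['T_tool_cam']
# project cap circle top for guesses; print extreme rows/cols in 800 px
Ti=np.linalg.inv(Tc); ph=np.linspace(0,6.28,200)
for c in ((.556,-.4),(.558,-.4),(.560,-.4)):
    P=np.c_[c[0]+.024*np.cos(ph),c[1]+.024*np.sin(ph),np.full(200,.13)]
    q=(K@(Ti[:3,:3]@P.T+Ti[:3,3:]));q=q[:2]/q[2]/.64; print(c,'u',q[0].min(),q[0].max(),'v',q[1].min(),q[1].max())
    q=(K@(Ti[:3,:3]@(P-[0,0,.02]).T+Ti[:3,3:]));q=q[:2]/q[2]/.64; print('   vmin low rim',q[1].min())
E
python3 - <<'E'
import cv2
im=cv2.imread('pics/wrist10.png')[240:460,320:500]; cv2.imwrite('pics/w10c.png',cv2.resize(im,None,fx=2.7,fy=2.7))
E
```

```text
(0.556, -0.4) u 346.1358887118863 472.6515294271612 v 328.20951677903815 446.01731211921896
   vmin low rim 314.8824851798174
(0.558, -0.4) u 345.7925993292637 472.6606372456015 v 322.95046403166094 441.415869494378
   vmin low rim 310.1649027285153
(0.56, -0.4) u 345.44739222709154 472.6697959652163 v 317.6610302177923 436.78956926421085
   vmin low rim 305.4230580063286
```

View pics/w10c.png

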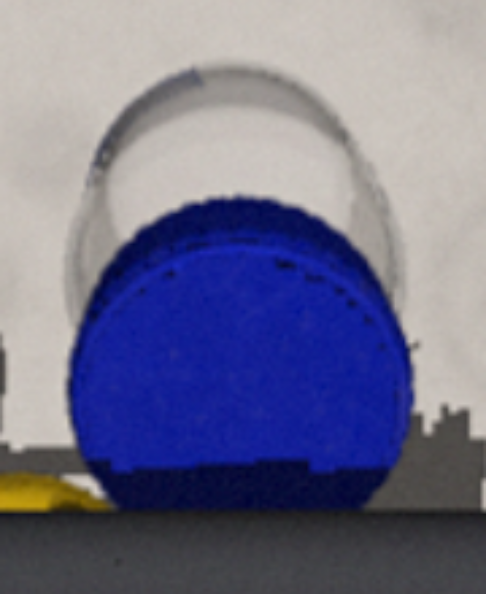

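servo_tool(targets="1 0.012 0.003 0 0 0 0; 0.8 0.012 0.003 0 0 0 0; 0.65 0.012 0.003 0 0 0 0; 0.55 0.012 0.003 0 0 0 0; 0.4 0.012 0.003 0 0 0 0; 0 0.012 0.003 0 0 0 0; 0 0.012 0.003 0 0 0 0; 0 0.012 0.003 0 0 0 0; 0 0.012 0.003 0 0 0 0; 0 0.012 0.003 0 0 0 0")

```text
time: 13.27
tool_pos: [0.5559, -0.3994, 0.1024]
ee_rot: [3.142, 0.0, -1.607]
wrist_force: [0.8, 0.5, 0.2]
width: 0.0477
```

```bash
python3 - <<'E'
from arc import *
upd("0.012 0.003 0 0 0 0")
plan(([.5563,-.400,.175],-1.6066))
E
```

```text
cmd [ 0.5562 -0.4     0.103 ] [ 3.1416 -0.     -1.6067] meas [ 0.5559 -0.3994  0.1024] [ 3.1415e+00  2.0000e-04 -1.6066e+00] F [0.8 0.5 0.2] w 0.0477 t 13.2667
0.0 -0.0003 -0.288 -0.0 -0.0 -0.0
```

servo_tool(targets="0 0 0 -0.08 0 0 0; 0 0 0 -0.18 0 0 0; 0 -0.03 0 -0.26 0 0 0; 0 -0.1 0 -0.3 0 0 0; 0 -0.2 0 -0.3 0 0 0; 0 -0.32 0 -0.3 0 0 0; 0 -0.44 0 -0.3 0 0 0; 0 -0.56 0 -0.3 0 0 0; 0 -0.68 0 -0.3 0 0 0; 0 -0.78 0 -0.3 0 0 0; 0 -0.86 0 -0.3 0 0 0; 0 -0.9 0 -0.3 0 0 0")

```text
time: 14.27
tool_pos: [0.5633, -0.1706, 0.1765]
ee_rot: [3.14, 0.002, -1.603]
wrist_force: [0.5, -0.7, -1.7]
width: 0.0478
```

```bash
python3 - <<'E'
from arc import *
upd("-0.9 0 -0.3 0 0 0")
o=np.array([.563,.062]); a=.0355
c=lambda x:(o+x*np.array([np.sin(a),np.cos(a)])).round(4)
P=[(*c(-.11),.178),(*c(-.11),.140),(*c(-.085),.140)]
print(P); plan(*[(p,-1.6066) for p in P])
E
```

```text
cmd [ 0.5643 -0.1751  0.178 ] [ 3.1416 -0.     -1.6067] meas [ 0.5633 -0.1706  0.1765] [ 3.1398e+00  2.2000e-03 -1.6032e+00] F [ 0.5 -0.7 -1.7] w 0.0478 t 14.2667
[(np.float64(0.5591), np.float64(-0.0479), 0.178), (np.float64(0.5591), np.float64(-0.0479), 0.14), (np.float64(0.56), np.float64(-0.0229), 0.14)]
-0.5079 0.0391 -0.0 -0.0 -0.0 -0.0
-0.5079 0.0391 0.152 -0.0 -0.0 -0.0
-0.6079 0.039 0.152 -0.0 -0.0 -0.0
```

servo_tool(targets="0 -0.1 0.01 0 0 0 0; 0 -0.2 0.015 0 0 0 0; 0 -0.3 0.02 0 0 0 0; 0 -0.4 0.03 0 0 0 0; 0 -0.47 0.039 0 0 0 0; 0 -0.508 0.039 0.03 0 0 0; 0 -0.508 0.039 0.08 0 0 0; 0 -0.508 0.039 0.12 0 0 0; 0 -0.508 0.039 0.144 0 0 0; 0 -0.508 0.039 0.144 0 0 0; 0 -0.508 0.039 0.144 0 0 0")

```text
time: 15.18
tool_pos: [0.5582, -0.0485, 0.1401]
ee_rot: [3.139, -0.0, -1.608]
wrist_force: [-0.2, -0.1, -2.4]
width: 0.0475
```

```bash
python3 - <<'E'
from arc import *
upd("-0.508 0.039 0.144 0 0 0")
import cv2
for n in("wrist","top","scene"):
    s=vision.snapshot(n); cv2.imwrite(f"pics/{n}11.png",s["image"][:,:,::-1])
im=cv2.imread("pics/wrist11.png"); cv2.imwrite("pics/w11.png",cv2.resize(im,(800,600),interpolation=cv2.INTER_CUBIC))
im=cv2.imread("pics/scene11.png");cv2.imwrite("pics/s11.png",cv2.resize(im[130:230,150:290],None,fx=5.7,fy=5.7,interpolation=cv2.INTER_CUBIC))
E
```

```text
cmd [ 0.5591 -0.0479  0.142 ] [ 3.1416 -0.     -1.6067] meas [ 0.5582 -0.0485  0.1401] [ 3.1393 -0.     -1.6083] F [-0.2 -0.1 -2.4] w 0.0475 t 15.1833
```

View pics/w11.png

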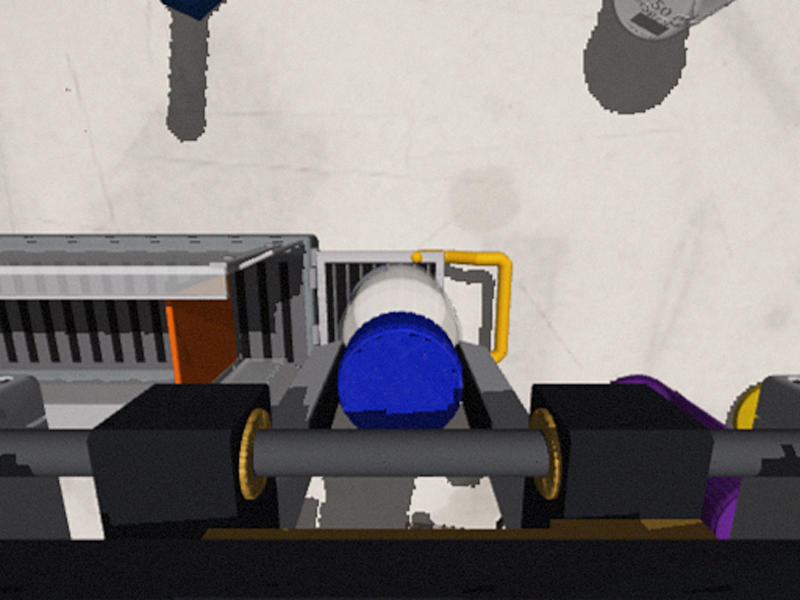

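View pics/s11.png

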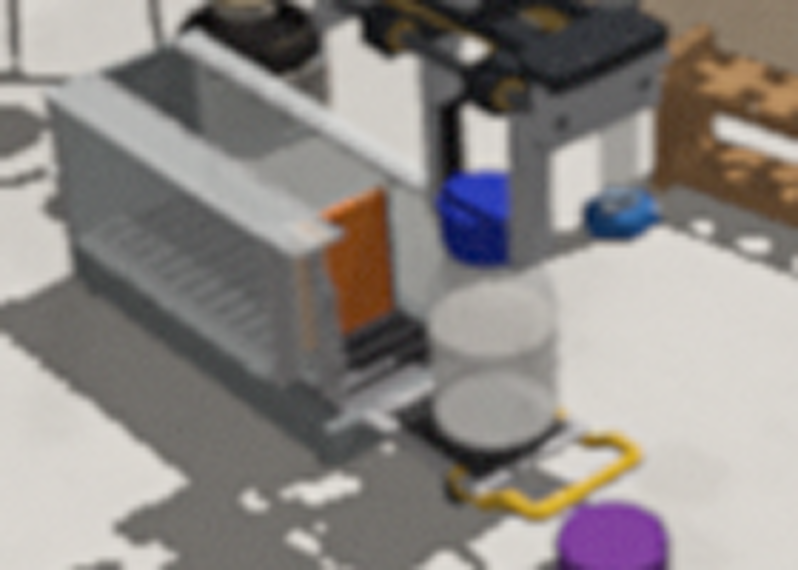

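```bash
python3 - <<'E'
from arc import *
s=vision.snapshot("wrist"); K=s['mtx']; p,R=load(); T=np.eye(4);T[:3,:3]=R.as_matrix();T[:3,3]=p;Tc=T@s['T_tool_cam']; Tm=wristT(get_obs(),s)
for q,z in (((215,299),.125),((40,299),.125),((505,256),.0375),((502,360),.0375),((320,250),.0315),((443,252),.0315)):
    print(q,ray(q[0]*.64,q[1]*.64,z,K,Tc).round(4),ray(q[0]*.64,q[1]*.64,z,K,Tm).round(4))
import cv2
im=cv2.imread("pics/wrist11.png");cv2.imwrite("pics/w11c.png",cv2.resize(im[140:270,100:340],None,fx=3.3,fy=3.3,interpolation=cv2.INTER_CUBIC))
E
```

```text
(215, 299) [0.5868 0.0378 0.125 ] [0.5871 0.0376 0.125 ]
(40, 299) [0.5898 0.1192 0.125 ] [0.5901 0.1191 0.125 ]
(505, 256) [ 0.5914 -0.1175  0.0375] [ 0.5916 -0.1178  0.0375]
(502, 360) [ 0.5192 -0.1167  0.0375] [ 0.5194 -0.117   0.0375]
(320, 250) [0.5992 0.0047 0.0315] [0.5995 0.0045 0.0315]
(443, 252) [ 0.5948 -0.0774  0.0315] [ 0.5951 -0.0777  0.0315]
```

View pics/w11c.png

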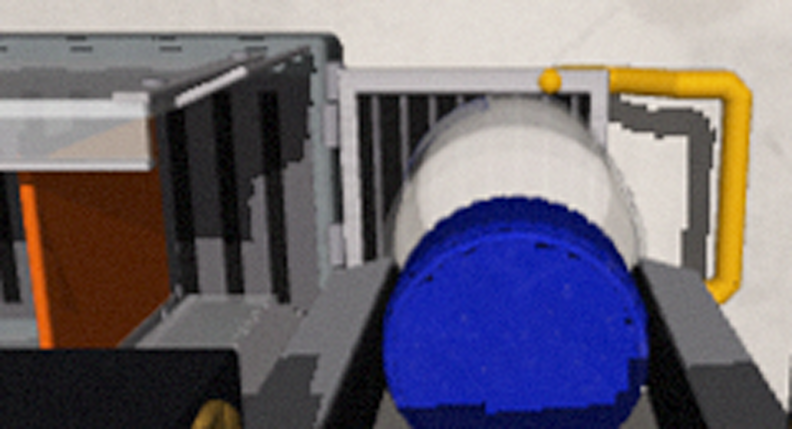

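servo_tool(targets="0 0 0.003 0.01 0 0 0; 0 -0.03 0.003 0.02 0 0 0; 0 -0.08 0.003 0.02 0 0 0; 0 -0.13 0.003 0.02 0 0 0; 0 -0.18 0.003 0.02 0 0 0; 0 -0.23 0.003 0.02 0 0 0; 0 -0.28 0.003 0.02 0 0 0; 0 -0.3 0.003 0.02 0 0 0; 0 -0.3 0.003 0.02 0 0 0")

```text
time: 16.13
tool_pos: [0.5608, 0.0293, 0.1366]
ee_rot: [-3.141, 0.0, -1.604]
wrist_force: [-0.3, 0.3, -2.6]
width: 0.0481
```

```bash
python3 - <<'E'
from arc import *
upd("-0.3 0.003 0.02 0 0 0")
import cv2
for n in("wrist","scene"):
    s=vision.snapshot(n); cv2.imwrite(f"pics/{n}12.png",s["image"][:,:,::-1])
im=cv2.imread("pics/wrist12.png"); cv2.imwrite("pics/w12.png",cv2.resize(im,(800,600),interpolation=cv2.INTER_CUBIC))
im=cv2.imread("pics/scene12.png");cv2.imwrite("pics/s12.png",cv2.resize(im[130:230,150:290],None,fx=5.7,fy=5.7,interpolation=cv2.INTER_CUBIC))
E
```

```text
cmd [0.5611 0.0271 0.137 ] [ 3.1416 -0.     -1.6067] meas [0.5608 0.0293 0.1366] [-3.1414e+00  1.0000e-04 -1.6041e+00] F [-0.3  0.3 -2.6] w 0.0481 t 16.1333
```

View pics/w12.png

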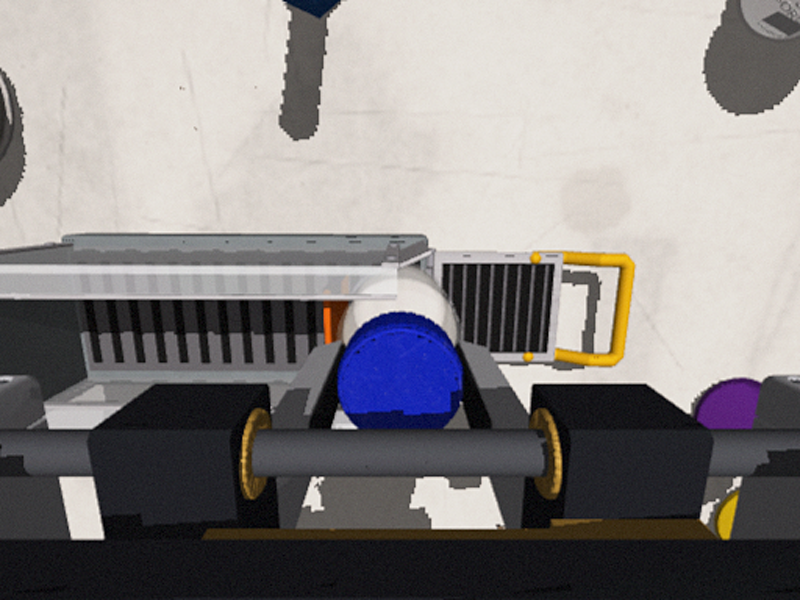

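View pics/s12.png

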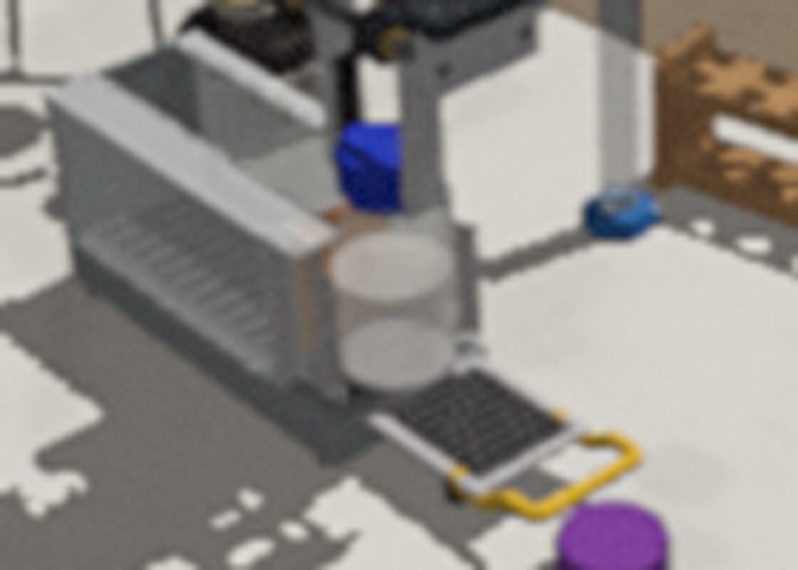

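The bottle is in the lane mouth with no side force. Now I push it through the flap.

servo_tool(targets="0 -0.03 0 0 0 0 0; 0 -0.08 0 0 0 0 0; 0 -0.13 0 0 0 0 0; 0 -0.18 0 0 0 0 0; 0 -0.23 0 0 0 0 0; 0 -0.28 0 0 0 0 0; 0 -0.32 0 0 0 0 0; 0 -0.34 0 0 0 0 0; 0 -0.34 0 0 0 0 0")

```text
time: 16.98
tool_pos: [0.5638, 0.1147, 0.1364]
ee_rot: [-3.141, 0.002, -1.605]
wrist_force: [1.5, 0.4, -2.6]
width: 0.0478
```

```bash
python3 - <<'E'
from arc import *
upd("-0.34 0 0 0 0 0")
print(get_obs()['wrist_torque'])
E
```

```text
cmd [0.5641 0.1121 0.137 ] [ 3.1416 -0.     -1.6067] meas [0.5638 0.1147 0.1364] [-3.1413e+00  1.6000e-03 -1.6045e+00] F [ 1.5  0.4 -2.6] w 0.0478 t 16.9833
[ 0.08775515 -0.46151383 -0.02061466]
```

servo_tool(targets="0 -0.03 0 0 0 0 0; 0 -0.07 0 0 0 0 0; 0 -0.12 0 0 0 0 0; 0 -0.17 0 0 0 0 0; 0 -0.22 0 0 0 0 0; 0 -0.26 0 0 0 0 0; 0 -0.29 0 0 0 0 0; 0 -0.31 0 0 0 0 0; 0 -0.31 0 0 0 0 0; 0 -0.31 0 0 0 0 0")

```text
time: 17.82
tool_pos: [0.5664, 0.19, 0.1363]
ee_rot: [3.141, -0.001, -1.606]
wrist_force: [0.3, -0.3, -2.5]
width: 0.0475
```

```bash
python3 - <<'E'
from arc import *
upd("-0.31 0 0 0 0 0")
import cv2
for n in("wrist","scene"):
    s=vision.snapshot(n); cv2.imwrite(f"pics/{n}13.png",s["image"][:,:,::-1])
im=cv2.imread("pics/wrist13.png"); cv2.imwrite("pics/w13.png",cv2.resize(im,(800,600),interpolation=cv2.INTER_CUBIC))
im=cv2.imread("pics/scene13.png");cv2.imwrite("pics/s13.png",cv2.resize(im[130:230,150:290],None,fx=5.7,fy=5.7,interpolation=cv2.INTER_CUBIC))
E
```

```text
cmd [0.5669 0.1895 0.137 ] [ 3.1416 -0.     -1.6067] meas [0.5664 0.19   0.1363] [ 3.1412e+00 -7.0000e-04 -1.6062e+00] F [ 0.3 -0.3 -2.5] w 0.0475 t 17.8167
```

View pics/w13.png

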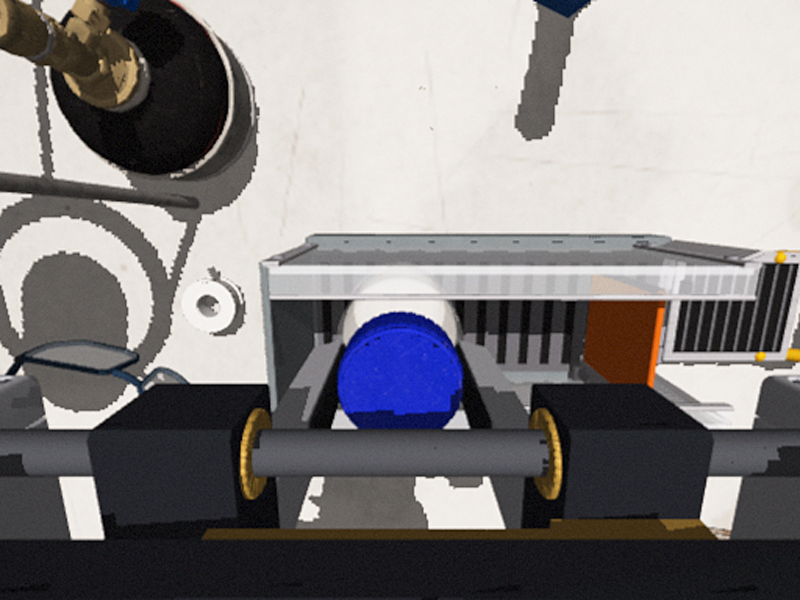

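View pics/s13.png

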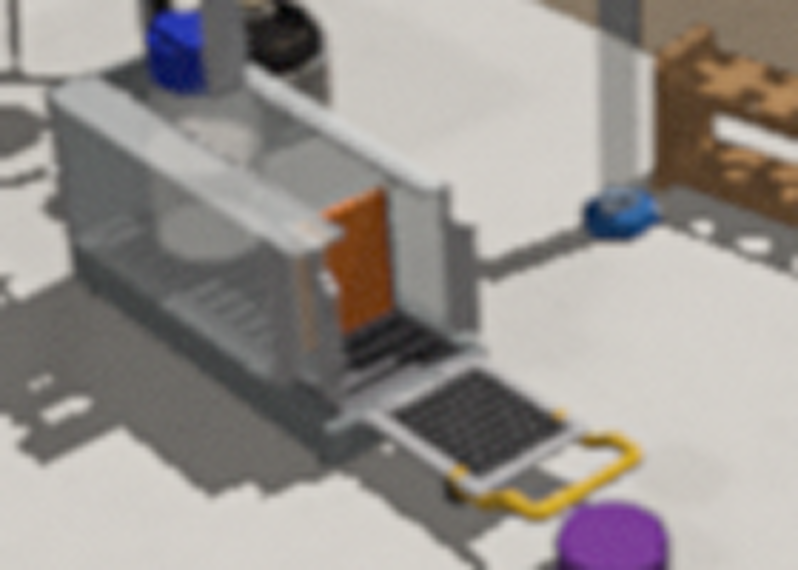

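The flap is shut behind the bottle. I'll lower it onto the deck.

servo_tool(targets="0 0 0 0.004 0 0 0; 0 0 0 0.008 0 0 0; 0 0 0 0.012 0 0 0; 0 0 0 0.012 0 0 0; 0 0 0 0.012 0 0 0")

```text
time: 18.33
tool_pos: [0.5665, 0.1897, 0.1333]
ee_rot: [3.141, -0.0, -1.607]
wrist_force: [0.4, 1.0, -2.9]
width: 0.0475
```

```bash
python3 - <<'E'
from arc import *
upd("0 0 0.012 0 0 0")
E
```

```text
cmd [0.5669 0.1895 0.134 ] [ 3.1416 -0.     -1.6067] meas [0.5665 0.1897 0.1333] [ 3.1414e+00 -2.0000e-04 -1.6070e+00] F [ 0.4  1.  -2.9] w 0.0475 t 18.3333
```

servo_tool(targets="0 0 0 0.002 0 0 0; 0 0 0 0.004 0 0 0; 0 0 0 0.004 0 0 0; 0 0 0 0.004 0 0 0")

```text
time: 18.67
tool_pos: [0.5666, 0.1899, 0.1325]
ee_rot: [-3.142, -0.0, -1.607]
wrist_force: [0.4, -0.2, -2.5]
width: 0.0478
```

```bash
python3 - <<'E'
from arc import *
upd("0 0 0.004 0 0 0")
E
```

```text
cmd [0.5669 0.1895 0.133 ] [ 3.1416 -0.     -1.6067] meas [0.5666 0.1899 0.1325] [-3.1415e+00 -1.0000e-04 -1.6067e+00] F [ 0.4 -0.2 -2.5] w 0.0478 t 18.6667
```

servo_tool(targets="0 0 0 0.002 0 0 0; 0 0 0 0.004 0 0 0; 0 0 0 0.004 0 0 0; 0 0 0 0.004 0 0 0")

```text
time: 19.0
tool_pos: [0.5669, 0.19, 0.1323]
ee_rot: [-3.14, 0.0, -1.607]
wrist_force: [0.2, 0.2, 1.3]
width: 0.0476
```

```bash
python3 - <<'E'
from arc import *
upd("0 0 0.004 0 0 0")
E
```

```text
cmd [0.5669 0.1895 0.132 ] [ 3.1416 -0.     -1.6067] meas [0.5669 0.19   0.1323] [-3.1403e+00  1.0000e-04 -1.6066e+00] F [0.2 0.2 1.3] w 0.0476 t 19.0
```

servo_tool(targets="0.52 0 0 0 0 0 0; 0.58 0 0 0 0 0 0; 0.65 0 0 0 0 0 0; 0.75 0 0 0 0 0 0; 0.75 0 0 0 0 0 0; 0.75 0 0 -0.06 0 0 0; 0.75 0 0 -0.15 0 0 0; 0.75 0 0 -0.3 0 0 0; 0.75 0 0 -0.45 0 0 0; 0.75 0 0 -0.55 0 0 0; 0.75 0 0 -0.55 0 0 0")

```text
time: 19.92
tool_pos: [0.569, 0.1905, 0.2771]
ee_rot: [-3.128, 0.003, -1.607]
wrist_force: [0.2, -0.8, 1.0]
width: 0.0702
```

```bash
python3 - <<'E'
from arc import *
upd("0 0 -0.55 0 0 0")
import cv2
for n in("wrist","scene"):
    s=vision.snapshot(n); cv2.imwrite(f"pics/{n}14.png",s["image"][:,:,::-1])
im=cv2.imread("pics/wrist14.png"); cv2.imwrite("pics/w14.png",cv2.resize(im,(800,600),interpolation=cv2.INTER_CUBIC))
im=cv2.imread("pics/scene14.png");cv2.imwrite("pics/s14.png",cv2.resize(im,(800,600),interpolation=cv2.INTER_CUBIC))
E
```

```text
cmd [0.5669 0.1895 0.2695] [ 3.1416 -0.     -1.6067] meas [0.569  0.1905 0.2771] [-3.1284  0.0035 -1.6067] F [ 0.2 -0.8  1. ] w 0.0702 t 19.9167
```

View pics/w14.png

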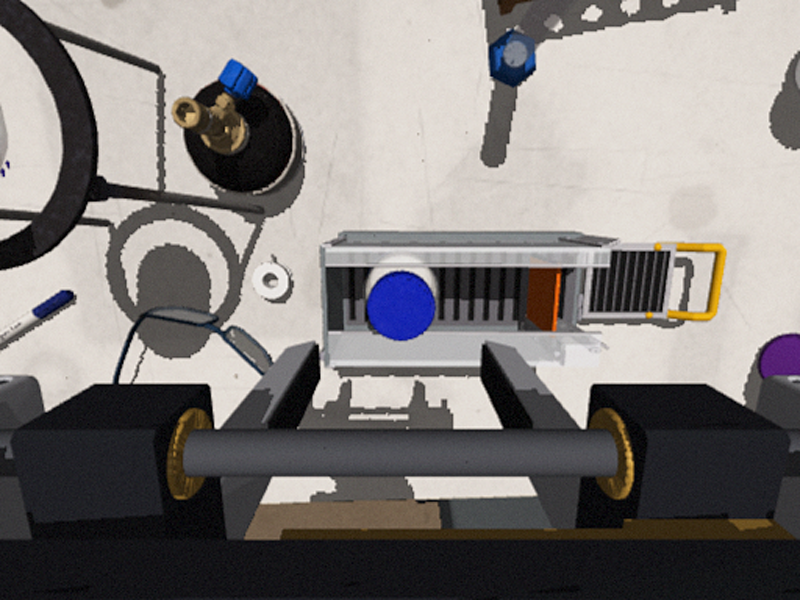

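View pics/s14.png

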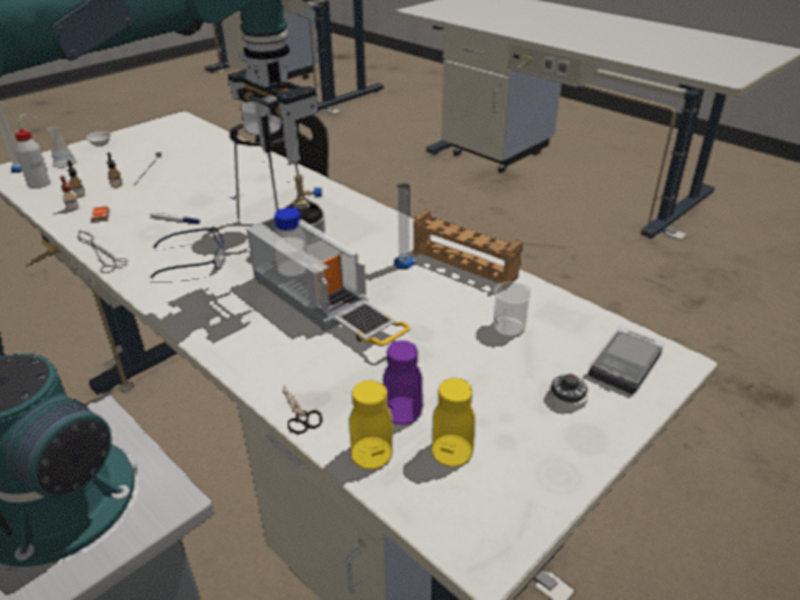

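The pictures show the bottle upright in the store (cap at (401,305)), the flap shut across the lane (u≈545), and the tailgate down. The bystanders are in place. I'll let the arm settle, then hand in.

servo_tool(targets="0.75 0 0 0 0 0 0; 0.75 0 0 0 0 0 0; 0.75 0 0 0 0 0 0; 0.75 0 0 0 0 0 0; 0.75 0 0 0 0 0 0; 0.75 0 0 0 0 0 0")

```text
time: 20.52
tool_pos: [0.5664, 0.1899, 0.2684]
ee_rot: [3.141, -0.0, -1.607]
wrist_force: [0.3, 0.1, -0.2]
width: 0.0704
```

```bash
python3 - <<'E'
from arc import *
s=vision.snapshot("wrist");K=s['mtx'];Tm=wristT(get_obs(),s)
import cv2
cv2.imwrite("pics/w15.png",s["image"][:,:,::-1])
print(robot.close_job())
E
```

```text
the job is handed in; nothing more can be done
None
```

The blue-capped bottle is in the returns box and the job is handed in, at about 20.6 s on the robot's clock (limit 59 s).

- **Tailgate:** I gripped the yellow bar, swung the gate through its arc and kept hold of it down to its stop. I pressed until the stop pushed back with about 9 N, then let go.
- **Bottle:** I gripped it by the cap and carried it over the lowered tailgate. I held it upright about 4 mm above the deck along the lane and through the flap. Then I set it on the deck at about x = 127 mm in the box's frame (by commanded position), released it and lifted clear.

**Last checks:**
- The last wrist and scene pictures I viewed show the bottle upright in the store, the orange flap shut behind it and the tailgate down.
- The beaker, cylinder, timer and look-alike bottles showed no visible change.
- The wrist force readings I took stayed under 10 N, with near zero force at hand-in.
- No check failed. The bar ended about 7 mm off the middle of the grip while the gate was lowered; it may have slipped in the pads. I used the stop's reaction force and the pictures, not the tool height, to confirm the gate was fully down.
- I took one more picture just before handing in but did not view it.

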